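Raise the donated goods to photo height with the screw lift

TASK

Get the donated goods ready to be photographed: first, with the lift still down, stand every donated piece on the table (blue tin, wooden trinket box, blue candle holder, terracotta pot: whichever are there) upright on the wooden platform of the screw lift. Then fit the loose crank fully down on the lift's square shaft and, turning the shaft only with the crank, wind the platform up until its top is level with the top edge of the red flag. Last, take the crank off and hang it by its eye on the brass hook, leaving the goods standing on the platform, the height as set, and the other things on the table undisturbed.

Things in the scene. Friction and masses are not known exactly. Their poses are not given: they have to be found in the camera images.
- tin: donated piece: round blue tin with a brass lid, 58 across, 46 tall, 0.13 kg; origin at the centre of its underside, z up. May be absent (None).
- trinket: donated piece: small wooden trinket box, dark body and lighter lid, 58 (its x) by 52 (its y), 41 tall, closed for good, 0.16 kg; origin at the centre of its underside, z up. May be absent (None).
- candle: donated piece: blue ceramic candle holder, round, foot 62 across and 8 tall, waist 40-44 across between heights 14 and 40, top 48 across, 50 tall, 0.22 kg; origin at the centre of its underside, z up. May be absent (None).
- pot: donated piece: terracotta pot with a fixed pale lid, round, 54 across up to height 38, then a lid 48 across up to 44 (a small flat button on top), 0.18 kg; origin at the centre of its underside, z up. May be absent (None).
- platform (a point): centre of the top face of the lift's wooden platform, a plain board 140 (x) by 270 (y) by 10 thick, without rim; x and y along its edges. It starts about 50 above the table and rises straight up. The screw column stands 215 from this point along the platform's own +y. A grey carrier arm joins the two below the board's top; a base plate lies on the table below.
- shaft_seat (a point): foot of the lift's upright square drive shaft, on top of the column (column 36 square, its round head 40 across, 170 above the table); the crank's underside rests here when fully fitted. Shaft 18 square for 22 above this point, then a 12 square lead-in, 6 more. z up; x and y are normal to the shaft's flats and turn with the shaft.
- jack (a joint): turn of the drive shaft (rad); grows when turned clockwise seen from above, which raises the platform 12 per full turn. Smooth friction of 0.08 N m; it stays where it is left and the load does not drive it back. About 7 turns from bottom to top stop.
- mark (a point): middle of the top edge of the red flag on the white gauge post, just past the platform's end farthest from the column; this edge is the wanted height of the platform's top. Fixed; 45 to 75 higher than the platform's lowest position.
- crank: loose steel crank, flat-bottomed, 0.27 kg, lying on the table with its wooden knob up. Origin: centre of the underside of its hub. Hub 32 by 32 square, 36 tall, with an open 21.5 square hole (walls 5.25) right through along z, its sides along the crank's x and y. From the hub an arm 22 wide, 12 thick runs along +x to the knob; on the -x side a neck 9 thick leads to the eye.
- knob (a point): middle of the crank's upright wooden knob, a sleeve that spins freely about its pin, 18 across, 50 tall, from 14 to 64 above the crank's underside; on the crank at x = 70, z = 39.
- eye (a point): centre of the crank's eye, a flat ring 38 outside, 25 inside, 9 thick, hole along the crank's z; on the crank at x = -45, z = 4.5.
- hook_tip (a point): top of the upturned tip of the brass wire hook (wire 8 thick) on a wooden post 259 tall. Hook points along this frame's -x, roughly towards the robot: level wire from the post, then 30 straight up at the tip. Post's near face is 73 from the tip along +x. A base 100 by 120 lies below.
- hook_seat (a point): the low bend of the hook, at the foot of the tip, 10 along +x from the tip and 34 below it, on the wire's axis; x towards the post, z up. The wire runs 62 on from here to the post, rising 3. A crank let go with its eye around the wire swings down and hangs anywhere along this wire, the eye's centre about 9 below it.
- spray: bystander: blue bottle with a red cap, 60 across, 170 tall; origin under its centre
- bowls: bystander: stack of blue bowls, 121 across, 86 tall; origin under its centre
- can: bystander: yellow can, 72 across, 100 tall; origin under its centre
Mind the look-alikes: they are no part of the job. Leave any pink look-alike of the trinket alone.

How it is judged:
By the outcome, as a careful person would: the job done as asked, in the order asked, and still so for the second after the job is handed in, with the robot touching nothing.
Of tin, trinket, candle, pot only 2 to 3 are there at a start; the rules pass over those that are not, and their reading is None.
At some moment in a run one of tin, trinket, candle, pot may be knocked a few centimetres aside while the robot is not near it.
It also fails if it takes over 210 s, if anything falls off the work surface, if the arm or the gripper's body presses on something with over 40 N, if the wrist force passes 120 N, or if a joint passes its speed limit or range.

ROBOT

A 6-joint arm with a two-finger parallel gripper is mounted at the origin on the work surface. World frame = base frame: x ahead of the robot, y to its left, z up, the work surface at z = 0. Lengths are in mm, angles in rad, forces in N, time in s.
With the tool pointing down it reaches from about 350 to 975 mm from the base axis. Payload 7.1 kg.
Tool frame: the origin (TCP) lies at the very end of the fingers, on their centre line; the grasp point (between the pads) lies 19 mm behind it (ctrl.grip_point_offset is the distance from the TCP to the grasp point, in mm); z points along the fingers, y is the direction in which the jaws open and shut (so a half turn about z gives the same grasp; the last joint's range is limited). The gripper opens to 88 mm and grips with 3 to 60 N. Pads are 20 mm wide; open, the fingers measure 115 mm over their backs; the gripper's body (75 mm by 178 mm) begins 61 mm behind the grasp point.
Start: joints at [1.185, 0.423, 1.63, -0, 1.089, -0.019], TCP at [224.112, 583.42, 222.675] pointing down, gripper open.
Joint ranges: [-3, 3], [-0.9, 2.11], [0.09, 2.58], [-1.31, 4.45], [0.11, 2.69], [-2.54, 2.54]. Speed limits (rad/s): [2.39, 2.39, 3.01, 3.14, 3.14, 3.14].

INTERFACE

Orientations are given as a rotation vector (axis times angle).
In Python, from workcell import ctrl gives the robot as it stands.
- The arm moves only by the tool move_arm, never from a script. Its argument "increments" is one flat list of numbers, 5 for each row, row after row: the closure in counts, from 0 (fully open) to 255 (shut), then the shift along the tool's x, y, z in mm, then the turn about the tool's z in degrees. In form: [grip, dx, dy, dz, yaw, grip, dx, dy, dz, yaw, ...]. A call has 1 to 12 rows; each row is the pose to reach, as a shift and turn from the pose measured when the call began, along the tool's axes at that moment; what a row does not reach only later rows make up. A row lasts 1/8 s, in which the tool goes at most 62.5 mm and 10.7 degrees, less where a joint would pass 70% of its speed; a pose out of reach is approached as far as the arm can. A call with a gripper value outside its range is refused whole. The fingers move at their own pace and stop on an object; the grip force is fixed at half the most. Time passes only in rows, so rows that repeat a pose let the fingers close. It gives the time, the measured TCP pose, the force and the opening at its end, in the units of the state.
- ctrl.get_obs(): the state, without advancing time (a new reading comes with each control period).
- ctrl.get_image(name): name is "scene" or "top" or "wrist"; returns a dict with "frame" (384x512x3 uint8, red, green, blue), "vertical_fov" (degrees; the focal length in pixels is half the picture's height over the tangent of half this angle, whatever the lens; pixels are square), "cx", "cy" (the principal point, pixels), "pose" (4x4, takes a point from camera to world coordinates); the wrist camera has in their place "mount" (4x4, takes a point from camera to tool coordinates, whose origin is the TCP and whose axes are the flange's). Camera axes: x right, y down, z forward; pixel columns grow to the right and rows downward; lengths in mm; the calibration is good to about 2 mm. A picture is of the moment at which its call begins: read the wrist's pose just before it. There is no depth.
- ctrl.close_job(): hands the job in, once; it reports no verdict.
The state is a dict: "t": time; "qpos": joint angles; "qvel": joint speeds; "joint_torque": joint torques, N m; "ee_pos": TCP position; "orientation": TCP orientation; "ft_force": force on the tool from outside, world axes, zero at the start; "moment": the same for the moment, N m; "width": finger opening in mm.
Only numpy, scipy, OpenCV 4.12 (cv2) and the standard library are available. Lean on these libraries where they do the work, as an engineer would, in place of code of your own. Each camera call takes 0.05 s, during which the arm holds its last target.

## Working session

There is one attempt and no reset: what is moved stays moved. The work goes in short steps, Python scripts to look and compute and a tool call to move; the robot and the scene stay as the last step left them, time stands still between calls to the robot, and variables do not carry over. Pictures are saved under pics/ and viewed, and the job is handed in when it is done.

Besides the shell and the picture viewer there is one more tool, called after "Call:" as name(argument=value, ...) on one line, values as JSON. move_arm: Moves the arm, as the interface text tells. Its arguments: {"type":"object","properties":{"increments":{"type":"array","items":{"type":"number"}}},"required":["increments"]}

```bash
ls; mkdir -p pics; python3 - <<'E'
from workcell import ctrl
import cv2
print(ctrl.get_obs())
for n in ["scene","top","wrist"]:
    im=ctrl.get_image(n)
    cv2.imwrite(f"pics/{n}0.png",im["frame"][:,:,::-1])
    print(n,{k:v for k,v in im.items() if k!="frame"})
E
```

```text
pics
{'t': 0.0, 'qpos': array([ 1.18498272e+00,  4.23823634e-01,  1.63070810e+00,  1.15936241e-05,
        1.08856783e+00, -1.90422662e-02]), 'qvel': array([ 0.00026536, -0.00148511,  0.00084855,  0.00069849, -0.00083875,
       -0.00083486]), 'joint_torque': array([-4.79988594e-03, -5.44618177e+01, -2.73660511e+01,  6.39258418e-02,
        2.30316137e-02, -1.17511827e-04]), 'ee_pos': array([223.91441432, 582.91419172, 221.90531811]), 'orientation': array([-5.72850371e-01, -3.08860403e+00,  2.31524663e-03]), 'ft_force': array([ 0.0380558 , -0.76111938,  0.03446184]), 'moment': array([ 0.04862771,  0.00649138, -0.03392753]), 'width': 87.71941171857321}
scene {'vertical_fov': 42.67956201802536, 'cx': 255.63054268920214, 'cy': 192.32635597001806, 'pose': array([[-8.16853677e-01,  4.11845561e-01, -4.03897641e-01,
         1.00592758e+03],
       [ 5.76842272e-01,  5.81075650e-01, -5.74111558e-01,
         6.28799617e+02],
       [-1.75021243e-03, -7.01950370e-01, -7.12223711e-01,
         9.70238662e+02],
       [ 0.00000000e+00,  0.00000000e+00,  0.00000000e+00,
         1.00000000e+00]
[... 189 characters left out ...]
      [-9.99748313e-01, -2.76433930e-03, -2.22636392e-02,
         5.82175227e+00],
       [ 2.24172404e-02, -1.62121349e-01, -9.86516161e-01,
         1.37995601e+03],
       [ 0.00000000e+00,  0.00000000e+00,  0.00000000e+00,
         1.00000000e+00]])}
wrist {'vertical_fov': 62.32358570564292, 'cx': 252.83715859287838, 'cy': 188.64456113858978, 'mount': array([[ 3.95323766e-04, -9.53923409e-01, -3.00049951e-01,
         8.37602473e+01],
       [ 9.99999875e-01,  4.69069723e-04, -1.73747314e-04,
        -5.61757455e-01],
       [ 3.06485977e-04, -3.00049845e-01,  9.53923475e-01,
        -1.61577186e+02],
       [ 0.00000000e+00,  0.00000000e+00,  0.00000000e+00,
         1.00000000e+00]])}
```

View pics/scene0.png

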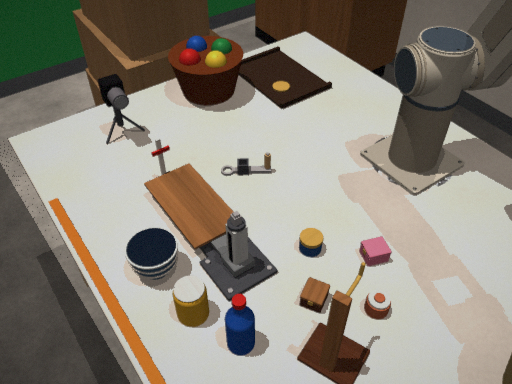

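View pics/top0.png

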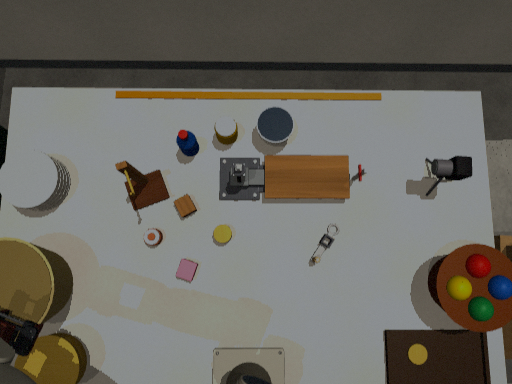

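View pics/wrist0.png

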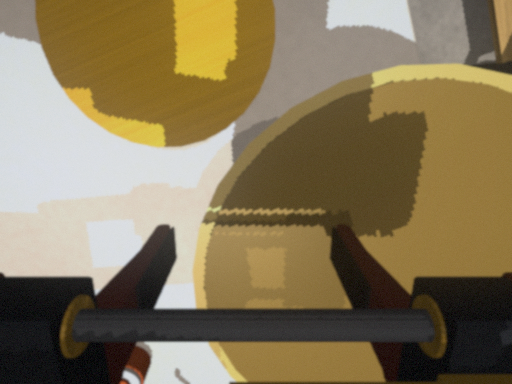

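```bash
cat > h.py <<'E'
from workcell import ctrl
import numpy as np, cv2
from scipy.spatial.transform import Rotation as R
def snap(name,tag=None,obs=None):
    o=ctrl.get_obs(); im=ctrl.get_image(name)
    f=im["frame"]; 
    if name=="wrist":
        T=np.eye(4); T[:3,:3]=R.from_rotvec(o["orientation"]).as_matrix(); T[:3,3]=o["ee_pos"]
        P=T@im["mount"]
    else: P=im["pose"]
    foc=f.shape[0]/2/np.tan(np.radians(im["vertical_fov"])/2)
    K=np.array([[foc,0,im["cx"]],[0,foc,im["cy"]],[0,0,1]])
    if tag: cv2.imwrite(f"pics/{tag}.png",f[:,:,::-1]); 
    return dict(f=f,P=P,K=K,name=name)
def ray(c,u,v):
    d=c["P"][:3,:3]@np.linalg.solve(c["K"],[u,v,1.]); return c["P"][:3,3],d/np.linalg.norm(d)
def onz(c,u,v,z):
    o,d=ray(c,u,v); return o+d*(z-o[2])/d[2]
def proj(c,p):
    q=np.linalg.inv(c["P"])@np.append(p,1.); q=c["K"]@q[:3]; return q[:2]/q[2]
def tri(*rs):
    A=np.zeros((3,3)); b=np.zeros(3)
    for o,d in rs:
        M=np.eye(3)-np.outer(d,d); A+=M; b+=M@o
    p=np.linalg.solve(A,b); res=[np.linalg.norm((np.eye(3)-np.outer(d,d))@(p-o)) for o,d in rs]
    return p,res
def crop(c,u,v,s,tag,k=6):
    f=c["f"][max(0,v-s):v+s,max(0,u-s):u+s]
    cv2.imwrite(f"pics/{tag}.png",cv2.resize(f[:,:,::-1],None,fx=k,fy=k,interpolation=cv2.INTER_CUBIC))
def inc(target,yaw=None):
    """tool increments to reach TCP world target; yaw= world angle (deg) of tool y axis (mod 180)"""
    o=ctrl.get_obs(); M=R.from_rotvec(o["orientation"]).as_matrix()
    d=M.T@(np.array(target,float)-o["ee_pos"])
    a=np.degrees(np.arctan2(M[1,1],M[0,1])); t=0
    if yaw is not None: t=-((yaw-a+90)%180-90)
    print("inc",d.round(1),"turn",round(t,1),"cur yaw",round(a,1),"q6",o["qpos"][5].round(2))
    return d,t
E
python3 - <<'E'
from h import *
s=snap("scene");t=snap("top")
crop(t,270,175,65,"t_lift",6); crop(t,325,245,30,"t_crank",10); crop(t,150,195,50,"t_hook",7)
crop(s,235,250,60,"s_lift",6); crop(s,340,300,65,"s_hook",6)
for n,uv,z in [("tin",(222,234),46),("trinket",(185,205),41),("pot",(153,237),44),("shaft",(238,172),198),("plat",(307,177),50),("hub",(326,240),36),("knob",(313,260),64),("eye",(333,229),4.5),("flag",(360,173),110),("tipguess",(138,215),200)]:
    print(n,onz(t,*uv,z).round(0))
E
```

```text
tin [455.  83.  46.]
trinket [546. 201.  41.]
pot [446. 297.  44.]
shaft [622.  31. 198.]
plat [ 636. -185.   50.]
hub [ 437. -243.   36.]
knob [ 376. -196.   64.]
eye [ 473. -272.    4.]
flag [ 638. -339.  110.]
tipguess [500. 306. 200.]
```

View pics/t_lift.png

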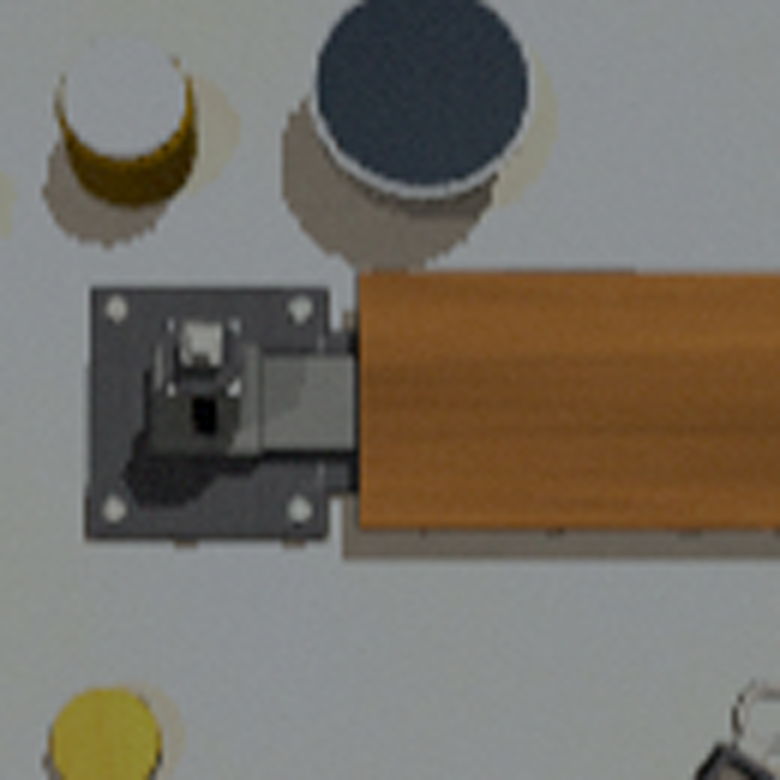

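View pics/t_crank.png

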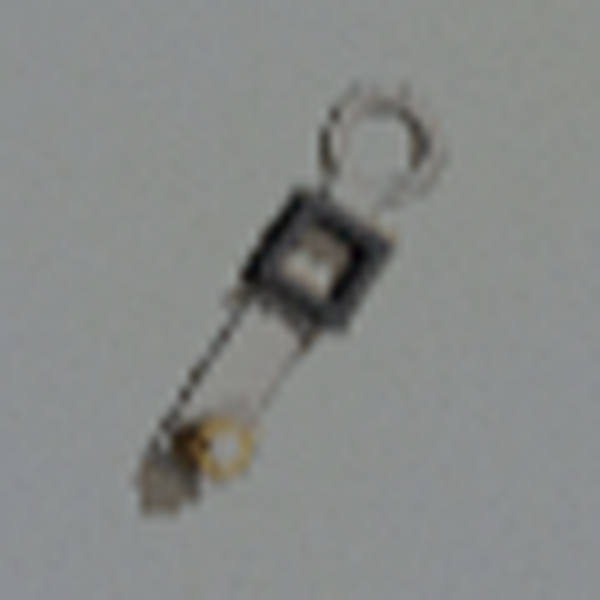

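View pics/t_hook.png

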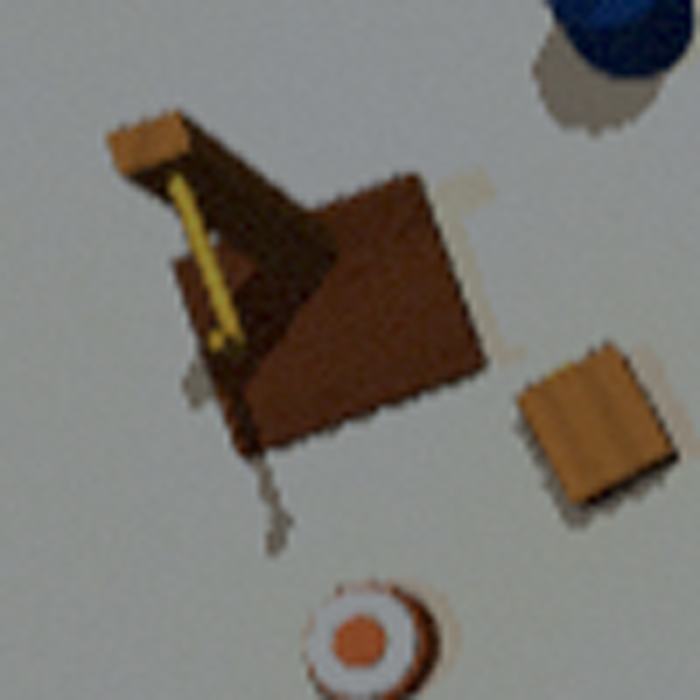

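View pics/s_lift.png

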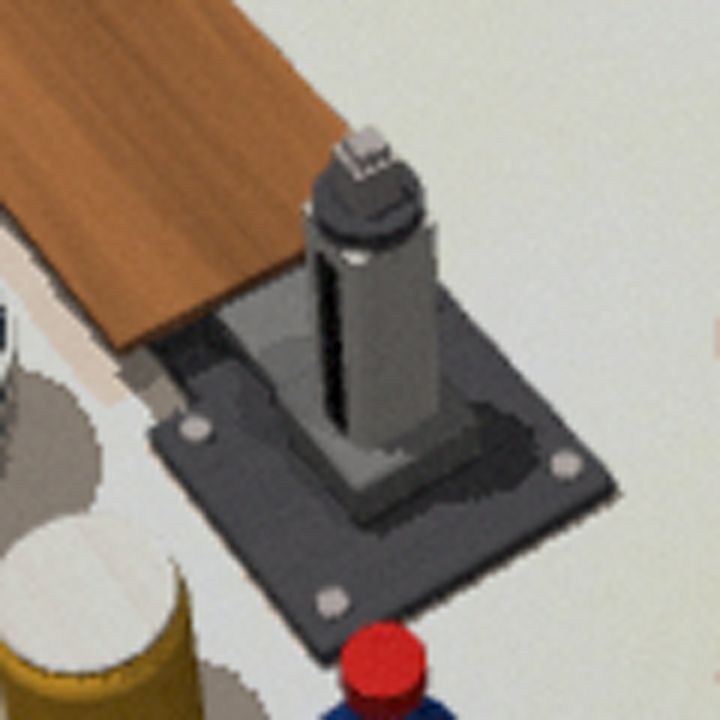

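View pics/s_hook.png

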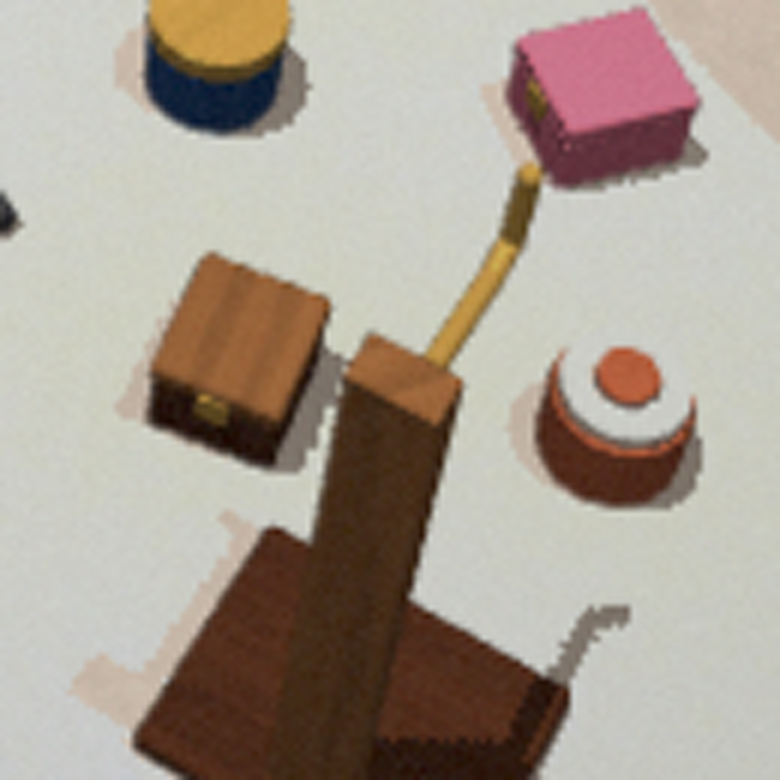

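```bash
cat > goods.py <<'E'
from h import *
def blob(c,lo,hi,near,rad=25):
    hsv=cv2.cvtColor(c["f"],cv2.COLOR_RGB2HSV); m=cv2.inRange(hsv,np.array(lo),np.array(hi))
    w=np.zeros_like(m); cv2.circle(w,tuple(int(a) for a in near),rad,255,-1); m&=w
    n,l,st,ce=cv2.connectedComponentsWithStats(m)
    if n<2: return None
    i=1+np.argmax(st[1:,4]); cs,_=cv2.findContours((l==i).astype(np.uint8),cv2.RETR_EXTERNAL,cv2.CHAIN_APPROX_NONE)
    return ce[i],st[i,4],max(cs,key=len)
E
python3 - <<'E'
from goods import *
s=snap("scene");t=snap("top")
def col(c,u,v): 
    return cv2.cvtColor(c["f"],cv2.COLOR_RGB2HSV)[v,u]
print("tin",col(t,222,234),col(s,311,237),"trk",col(t,185,205),col(s,315,289),"pot btn",col(t,151,237),col(s,379,298), col(t,156,234))
# tin lid
b=blob(t,(18,100,80),(35,255,255),(222,234)); print("tin",b[1],onz(t,*b[0],46).round(1), cv2.minEnclosingCircle(b[2]))
b2=blob(s,(10,120,130),(30,255,255),(311,237)); print("tin s",b2[1],onz(s,*b2[0],46).round(1))
b=blob(t,(0,130,80),(14,255,255),(151,237),6); print("pot btn",b[1],onz(t,*b[0],46).round(1))
b=blob(s,(0,130,130),(14,255,255),(379,298),7); print("pot btn s",b[1],onz(s,*b[0],46).round(1))
b=blob(t,(8,130,70),(18,255,255),(185,205)); r=cv2.minAreaRect(b[2]); print("trk",b[1],onz(t,*b[0],41).round(1),r)
p=np.array([onz(t,*q,41)[:2] for q in cv2.boxPoints(r)]); print(p.round(0)); e=p[1]-p[0]; print(np.hypot(*e),np.degrees(np.arctan2(e[1],e[0])),np.hypot(*(p[2]-p[1])))
b=blob(s,(8,110,120),(18,255,255),(315,289),16); r=cv2.minAreaRect(b[2]); print("trk s",b[1],onz(s,*b[0],41).round(1))
ps=cv2.approxPolyDP(b[2],4,True)[:,0]; print([onz(s,*q,41)[:2].round(0) for q in ps])
print("tip",tri(ray(t,131.1,193.9),ray(s,363.3,264.2)),"seat",tri(ray(t,134,193.4),ray(s,360.3,275.3)))
# platform corners
for q in [(264.5,155.2),(264.8,197.8)]: print(onz(t,*q,50).round(0))
b=blob(t,(8,100,50),(18,255,255),(307,177),60); r=cv2.minAreaRect(b[2]); p=np.array([onz(t,*q,50)[:2] for q in cv2.boxPoints(r)]);print("plat",p.round(0),p.mean(0))
# shaft top: crops
print("shaft", tri(ray(t,205+ (200/6),110+344/6),ray(s,175+362/6,190+143/6)))
E
```

```text
tin [ 25 171 142] [ 19 162 192] trk [ 16 181 117] [ 13 162 154] pot btn [  9 178 136] [  8 170 179] [100  11 143]
tin 267 [456.9  82.9  46. ] ((222.06666564941406, 233.3000030517578), 9.224766731262207)
tin s 332 [459.1  84.6  46. ]
pot btn 37 [448.2 302.9  46. ]
pot btn s 72 [446.9 301.9  46. ]
trk 285 [545.1 202.8  41. ] ((184.31134033203125, 205.16038513183594), (17.67740249633789, 16.317602157592773), 60.945396423339844)
[[558. 239.]
 [583. 195.]
 [534. 167.]
 [509. 211.]]
50.91194963086021 -60.17169422492934 56.55356866808246
trk s 484 [547.9 205.   41. ]
[array([534., 171.]), array([582., 199.]), array([561., 238.]), array([513., 213.])]
tip (array([550.38431583, 312.0672187 , 259.09505299]), [np.float64(0.4536336602811832), np.float64(0.4536336602811831)]) seat (array([554.84534392, 313.19553174, 230.50754686]), [np.float64(1.8602187198111761), np.float64(1.8602187198111775)])
[706. -50.  50.]
[569. -50.  50.]
plat [[ 707.  -52.]
 [ 708. -322.]
 [ 568. -317.]
 [ 568.  -51.]] [ 637.72761541 -185.37196591]
shaft (array([637.19521076,  30.26562251, 193.09657856]), [np.float64(0.510394921587559), np.float64(0.51039492158763)])
```

```bash
python3 - <<'E'
from h import *
inc((458,84,110),0)
inc((458,84,8),0)
inc((447.5,302.4,110),90)
E
```

```text
inc [-397.4 -382.1  112.6] turn 69.0 cur yaw 69.0 q6 -0.02
inc [-397.4 -382.1  214.6] turn 69.0 cur yaw 69.0 q6 -0.02
inc [-309.3 -182.   112.5] turn -21.0 cur yaw 69.0 q6 -0.02
```

Call:
move_arm(increments=[0,-397,-382,100,69,0,-397,-382,100,69,0,-397,-382,100,69,0,-397,-382,100,69,0,-397,-382,100,69,0,-397,-382,100,69,0,-397,-382,100,69,0,-397,-382,100,69,0,-397,-382,100,69,0,-397,-382,100,69,0,-397,-382,100,69,0,-397,-382,100,69])

```text
t: 1.85
ee_pos: [457.3, 85.5, 122.9]
orientation: [2.22, 2.223, -0.0]
ft_force: [0.3, -0.3, 0.1]
width: 88.2
```

```bash
python3 - <<'E'
from goods import *
c=snap("wrist","w1")
inc((458,84,8),0)
E
```

```text
inc [ -1.6   0.7 114.9] turn 0.1 cur yaw 0.1 q6 0.16
```

View pics/w1.png

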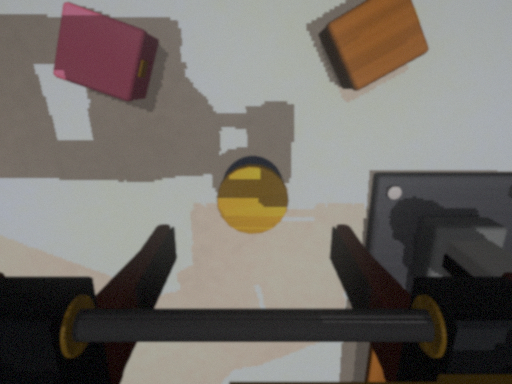

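```bash
python3 - <<'E'
from goods import *
c=snap("wrist")
b=blob(c,(15,130,60),(35,255,255),(253,198),60); print(b[0],b[1],onz(c,*b[0],46).round(1))
b=blob(c,(5,100,60),(16,255,255),(375,45),70); r=cv2.minAreaRect(b[2]); print("trk",onz(c,*b[0],41).round(1))
E
```

```text
[251.98713034 199.04518072] 3652 [455.5  84.5  46. ]
trk [542.5 201.7  41. ]
```

Call:
move_arm(increments=[0,-1,0,57,0,0,-1,0,90,0,0,-1,0,114,0,0,-1,0,114,0,255,-1,0,114,0,255,-1,0,114,0,255,-1,0,114,0,255,-1,0,114,0,255,-1,0,80,0,255,-1,0,40,0,255,-1,0,0,0,255,-1,0,0,0])

```text
t: 3.45
ee_pos: [459.3, 84.8, 125.4]
orientation: [2.217, 2.221, 0.008]
ft_force: [-0.3, 0.4, -1.6]
width: 57.1
```

```bash
python3 - <<'E'
from goods import *
inc((638,-187,140),0)
inc((450,-187,140),0)
t=snap("top","t2")
E
```

```text
inc [-272.1  178.3  -13.7] turn 0.1 cur yaw 0.1 q6 0.16
inc [-271.8   -9.7  -14.9] turn 0.1 cur yaw 0.1 q6 0.16
```

View pics/t2.png

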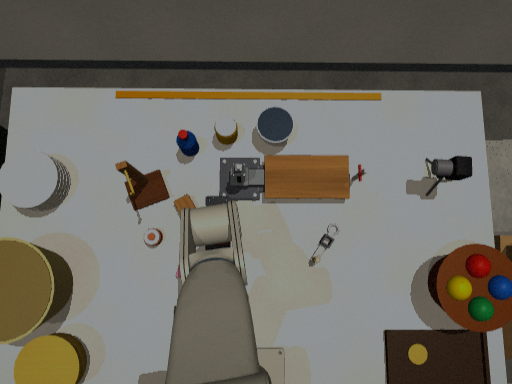

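Call:
move_arm(increments=[255,-60,0,-14,0,255,-120,20,-14,0,255,-180,60,-14,0,255,-240,110,-14,0,255,-272,160,-14,0,255,-272,178,-14,0,255,-272,178,-14,0,255,-272,178,-14,0,255,-272,178,-14,0])

```text
t: 4.62
ee_pos: [634.9, -186.2, 137.3]
orientation: [-2.219, -2.224, -0.002]
ft_force: [-0.3, -0.1, -1.1]
width: 57.9
```

```bash
python3 - <<'E'
from goods import *
inc((638,-187,61),0)
c=snap("wrist","w2");s=snap("scene","s2")
E
```

```text
inc [-0.9  3.  76.3] turn 0.1 cur yaw 0.1 q6 -0.31
```

View pics/s2.png

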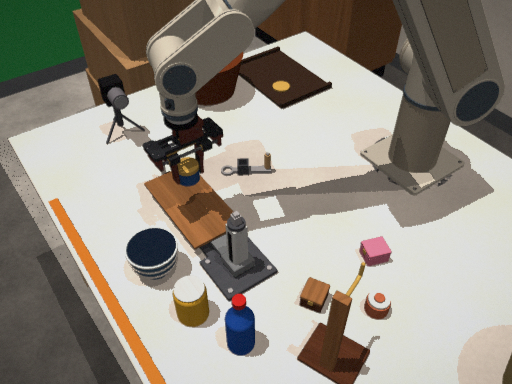

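Call:
move_arm(increments=[255,0,3,40,0,255,0,3,60,0,255,0,3,72,0,255,0,3,75,0,255,0,3,75,0])

```text
t: 5.35
ee_pos: [639.2, -186.5, 63.6]
orientation: [2.217, 2.223, 0.004]
ft_force: [-0.1, -1.5, -1.6]
width: 57.4
```

Call:
move_arm(increments=[255,0,0,2,0,255,0,0,4,0,255,0,0,4,0])

```text
t: 5.72
ee_pos: [639.4, -186.5, 59.8]
orientation: [2.217, 2.223, 0.004]
ft_force: [0.7, -0.6, -1.1]
width: 57.1
```

Call:
move_arm(increments=[255,0,0,1,0,255,0,0,2,0,255,0,0,2,0])

```text
t: 6.1
ee_pos: [639.5, -186.6, 59.7]
orientation: [2.217, 2.222, 0.004]
ft_force: [-5.3, 1.5, 10.8]
width: 57.4
```

Call:
move_arm(increments=[150,0,0,0,0,0,0,0,0,0,0,0,0,0,0,0,0,0,-40,0,0,0,0,-90,0,0,40,-50,-110,0,0,90,-100,-110,0,0,140,-150,-110,0,0,200,-180,-110,0,0,260,-180,-110,0,0,320,-180,-110,0,0,320,-180,-110,0])

```text
t: 7.6
ee_pos: [458.1, 135.8, 169.2]
orientation: [2.213, 2.226, 0.005]
ft_force: [0.5, -0.1, 0.0]
width: 87.5
```

```bash
python3 - <<'E'
from goods import *
t=snap("top","t3")
b=blob(t,(18,100,60),(35,255,255),(303,177),25); print("tin",b and (b[1],onz(t,*b[0],96).round(1)))
inc((545,203,130),30)
E
```

```text
tin (np.int32(285), array([ 640. , -188.6,   96. ]))
inc [66.6 86.9 39.6] turn -29.7 cur yaw 0.3 q6 0.26
```

View pics/t3.png

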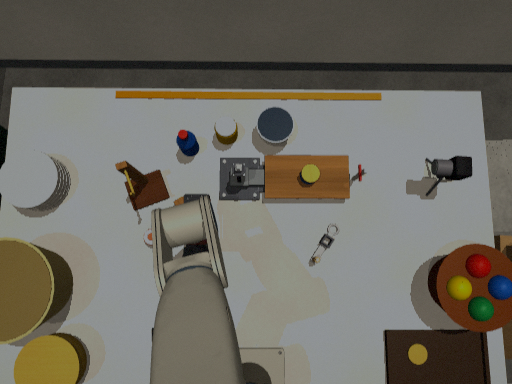

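Call:
move_arm(increments=[0,33,43,0,-10,0,66,87,10,-20,0,66,87,40,-30,0,66,87,40,-30,0,66,87,40,-30])

```text
t: 8.28
ee_pos: [545.1, 201.3, 130.0]
orientation: [1.568, 2.719, 0.004]
ft_force: [-0.6, -0.5, -0.0]
width: 87.9
```

```bash
python3 - <<'E'
from goods import *
c=snap("wrist","w3")
b=blob(c,(5,100,50),(17,255,255),(250,200),90); r=cv2.minAreaRect(b[2]); print("trk",onz(c,*r[0],41).round(1),b[1])
p=np.array([onz(c,*q,41)[:2] for q in cv2.boxPoints(r)]);print(p.round(0)); e=p[1]-p[0]; print(np.hypot(*e),np.degrees(np.arctan2(e[1],e[0])),np.hypot(*(p[2]-p[1])))
inc(tuple(onz(c,*r[0],41)[:2])+(8,),30)
E
```

```text
trk [542.7 205.9  41. ] 3945
[[531. 168.]
 [506. 214.]
 [553. 242.]
 [581. 197.]]
52.86963026822178 118.30065614246088 54.537800240384335
inc [  5.3  -0.7 122.5] turn 0.1 cur yaw 30.1 q6 -0.19
```

View pics/w3.png

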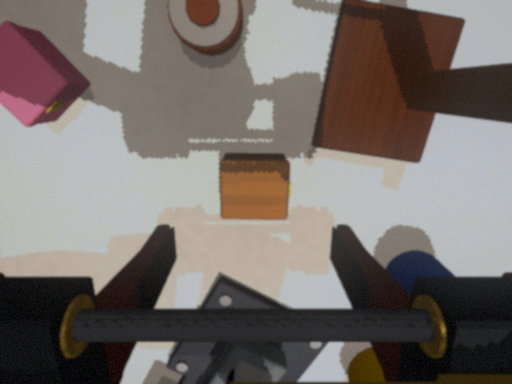

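Call:
move_arm(increments=[0,2,0,57,0,0,2,0,95,0,0,2,0,121,0,0,2,0,121,0,255,2,0,121,0,255,2,0,121,0,255,2,0,121,0,255,2,0,121,0,255,2,0,80,0,255,2,0,40,0,255,2,-40,0,0,255,2,-80,0,0])

```text
t: 9.82
ee_pos: [476.3, 163.4, 132.8]
orientation: [1.564, 2.716, 0.012]
ft_force: [0.2, 0.2, -2.7]
width: 57.9
```

```bash
python3 - <<'E'
from goods import *
inc((450,-80,140),0)
inc((638,-265,140),0)
E
```

```text
inc [-197.4 -144.8   -8. ] turn 30.1 cur yaw 30.1 q6 -0.22
inc [-451.8  -75.1   -6.5] turn 30.1 cur yaw 30.1 q6 -0.22
```

Call:
move_arm(increments=[255,-50,-36,-8,8,255,-100,-72,-8,16,255,-150,-108,-8,24,255,-197,-145,-8,30,255,-250,-130,-8,30,255,-310,-115,-8,30,255,-370,-98,-8,30,255,-430,-82,-8,30,255,-452,-75,-8,30,255,-452,-75,-8,30,255,-452,-75,-8,30,255,-452,-75,-8,30])

```text
t: 11.32
ee_pos: [637.2, -264.1, 141.4]
orientation: [2.215, 2.221, 0.014]
ft_force: [0.5, 0.7, -1.3]
width: 58.0
```

```bash
python3 - <<'E'
from goods import *
inc((638,-265,62),0)
c=snap("wrist","w4")
E
```

```text
inc [-1.2  0.  79.4] turn 0.2 cur yaw 0.2 q6 -0.42
```

View pics/w4.png

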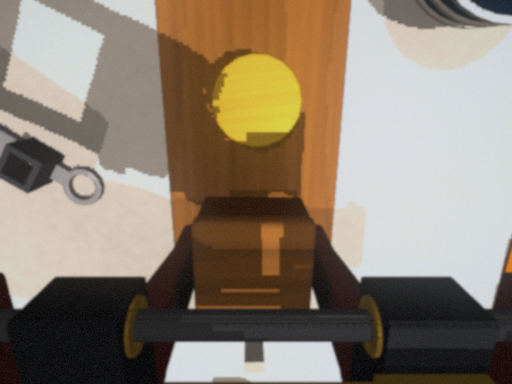

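Call:
move_arm(increments=[255,-1,0,40,0,255,-1,0,62,0,255,-1,0,76,0,255,-1,0,79,0,255,-1,0,79,0,255,-1,0,80,0,255,-1,0,81,0,255,-1,0,81,0])

```text
t: 12.38
ee_pos: [638.4, -265.1, 60.9]
orientation: [2.214, 2.221, 0.014]
ft_force: [0.1, -0.2, -1.5]
width: 57.7
```

Call:
move_arm(increments=[255,0,0,1,0,255,0,0,2,0,255,0,0,2,0])

```text
t: 12.75
ee_pos: [638.5, -265.0, 60.6]
orientation: [2.214, 2.221, 0.014]
ft_force: [-4.1, 2.5, 10.5]
width: 57.9
```

Contact. Release, retreat toward the pot.

Call:
move_arm(increments=[150,0,0,0,0,0,0,0,0,0,0,0,0,0,0,0,0,0,-45,0,0,0,0,-100,0,0,50,-50,-110,0,0,100,-100,-110,0,0,150,-150,-110,0,0,200,-190,-110,0,0,260,-190,-110,0,0,320,-190,-110,0,0,380,-190,-110,0])

```text
t: 14.25
ee_pos: [446.2, 101.7, 169.9]
orientation: [2.214, 2.22, 0.016]
ft_force: [-0.2, -0.2, 0.3]
width: 88.0
```

```bash
python3 - <<'E'
from goods import *
t=snap("top","t4");s=snap("scene","s4")
b=blob(t,(18,100,60),(35,255,255),(310,177),25); print("tin",b and (b[1],onz(t,*b[0],96).round(1)))
b=blob(s,(0,130,130),(14,255,255),(379,298),7); print("pot btn s",b and (b[1],onz(s,*b[0],46).round(1)))
inc((447.5,302.4,130),70)
E
```

```text
tin (np.int32(283), array([ 640.2, -188.7,   96. ]))
pot btn s (np.int32(72), array([446.9, 301.9,  46. ]))
inc [197.4   2.4  40.7] turn -69.5 cur yaw 0.5 q6 0.19
```

View pics/s4.png

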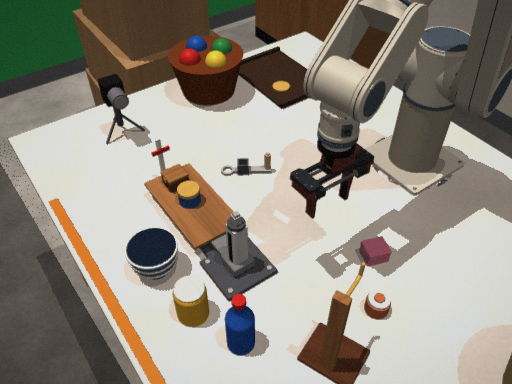

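Call:
move_arm(increments=[0,50,0,0,-10,0,100,0,0,-20,0,150,0,0,-30,0,197,2,20,-40,0,197,2,40,-50,0,197,2,40,-60,0,197,2,40,-70,0,197,2,40,-70,0,197,2,40,-70])

```text
t: 15.48
ee_pos: [447.3, 301.7, 130.7]
orientation: [0.535, 3.084, 0.009]
ft_force: [0.6, 0.9, 0.0]
width: 88.1
```

```bash
python3 - <<'E'
from goods import *
c=snap("wrist","w5")
b=blob(c,(0,130,50),(14,255,255),(252,195),25); print(b and (b[0],b[1],onz(c,*b[0],46).round(1)))
if b: inc(tuple(onz(c,*b[0],46)[:2])+(8,),70)
E
```

```text
(array([252.33789062, 193.74414062]), np.int32(512), array([446.2, 301.7,  46. ]))
inc [  2.2  -1.3 122.7] turn 0.4 cur yaw 70.4 q6 -0.65
```

View pics/w5.png

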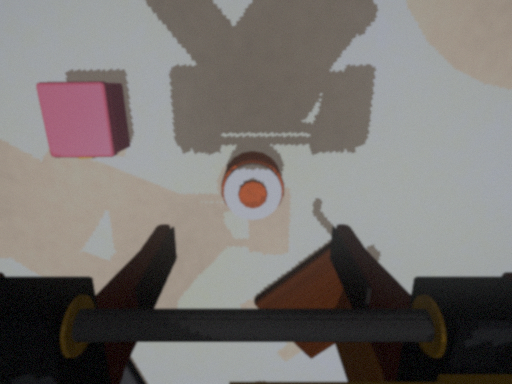

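```bash
python3 - <<'E'
from goods import *
t=snap("top")
for q in [(410,175),(487,362),(247,455),(175,260)]: print(onz(t,100+q[0]/7,145+q[1]/7,12).round(0))
c=snap("wrist"); print(onz(c,257,299,12),onz(c,330,243,12),onz(c,312,355,12))
E
```

```text
[664. 294.  12.]
[576. 255.  12.]
[533. 363.  12.]
[624. 401.  12.]
[568.27292838 263.70028605  12.        ] [531.14964128 352.76771266  12.        ] [659.27688586 296.92385092  12.        ]
```

Call:
move_arm(increments=[0,1,-1,57,0,0,1,-1,95,0,0,1,-1,121,0,0,1,-1,121,0,255,1,-1,121,0,255,1,-1,121,0,255,1,-1,121,0,255,1,-1,121,0,255,1,-1,80,0,255,1,-1,40,0,255,0,-40,0,0,255,0,-80,0,0])

```text
t: 17.12
ee_pos: [421.9, 226.8, 133.0]
orientation: [0.53, 3.08, 0.015]
ft_force: [0.3, -0.8, -2.4]
width: 53.6
```

```bash
python3 - <<'E'
from goods import *
inc((450,-10,140),0)
inc((638,-113,140),0)
E
```

```text
inc [-105.7 -213.7   -8.1] turn 70.5 cur yaw 70.5 q6 -0.76
inc [-317.3 -248.    -5.5] turn 70.5 cur yaw 70.5 q6 -0.76
```

Call:
move_arm(increments=[255,-26,-53,-8,10,255,-53,-107,-8,20,255,-80,-160,-8,30,255,-106,-214,-8,40,255,-150,-222,-8,50,255,-200,-230,-8,60,255,-250,-238,-8,70,255,-300,-245,-8,70,255,-317,-248,-8,70,255,-317,-248,-8,70,255,-317,-248,-8,70,255,-317,-248,-8,70])

```text
t: 18.62
ee_pos: [636.6, -112.3, 142.4]
orientation: [2.207, 2.226, 0.026]
ft_force: [1.0, -0.2, -1.2]
width: 53.7
```

```bash
python3 - <<'E'
from goods import *
inc((638,-113,62),0)
c=snap("wrist","w6")
E
```

```text
inc [-1.3  0.  80.4] turn 0.5 cur yaw 0.5 q6 -0.21
```

View pics/w6.png

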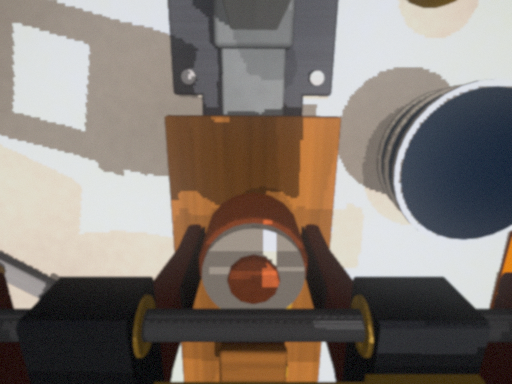

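Call:
move_arm(increments=[255,-1,0,40,0,255,-1,0,62,0,255,-1,0,76,0,255,-1,0,79,0,255,-1,0,79,0,255,-1,0,80,0,255,-1,0,81,0,255,-1,0,82,0,255,-1,0,82,0])

```text
t: 19.8
ee_pos: [638.5, -112.8, 61.0]
orientation: [2.206, 2.226, 0.027]
ft_force: [-0.5, 0.8, 2.1]
width: 53.5
```

Call:
move_arm(increments=[150,0,0,0,0,0,0,0,0,0,0,0,0,0,0,0,0,0,-50,0,0,0,0,-110,0,0,-40,-60,-120,10,0,-80,-120,-120,0,0,-120,-180,-120,-10,0,-130,-200,-120,-20,0,-130,-200,-120,-30,0,-130,-200,-120,-40,0,-130,-200,-120,-50])

```text
t: 21.3
ee_pos: [437.5, -245.7, 176.8]
orientation: [1.049, 2.946, 0.019]
ft_force: [0.3, 1.2, -0.1]
width: 88.1
```

```bash
python3 - <<'E'
from goods import *
t=snap("top","t7");s=snap("scene","s7");c=snap("wrist","w7")
inc((437,-243,130),52)
E
```

```text
inc [ 2.5  0.7 46.7] turn -1.7 cur yaw 50.3 q6 -1.43
```

View pics/s7.png

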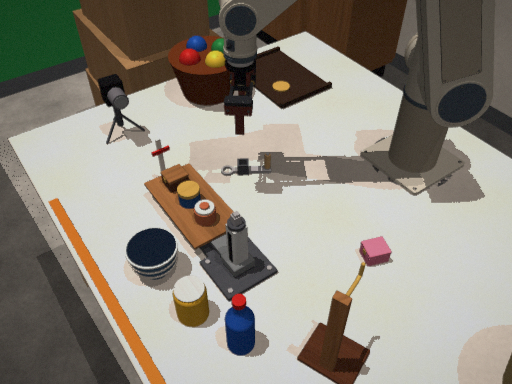

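View pics/w7.png

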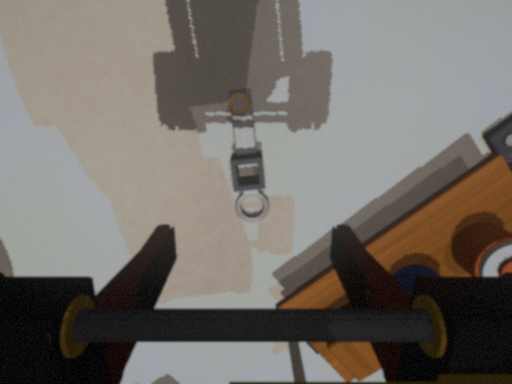

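```bash
python3 - <<'E'
from goods import *
c=snap("wrist"); t=snap("top"); s=snap("scene")
crop(c,247,160,64,"w7c",6)
k=onz(c,239,103,64);h=onz(c,247.5,158.5,36);e=onz(c,252,206,9)
print(k,h,e); print(np.degrees(np.arctan2(*(k-e)[1::-1])),np.hypot(*(k-e)[:2]), np.hypot(*(k-h)[:2]))
E
```

```text
[ 376.08027734 -208.14487995   64.        ] [ 421.52796867 -236.97023114   36.        ] [ 470.48761983 -271.46127411    9.        ]
146.1513354549005 113.6737088590511 53.81815231841488
```

View pics/w7c.png

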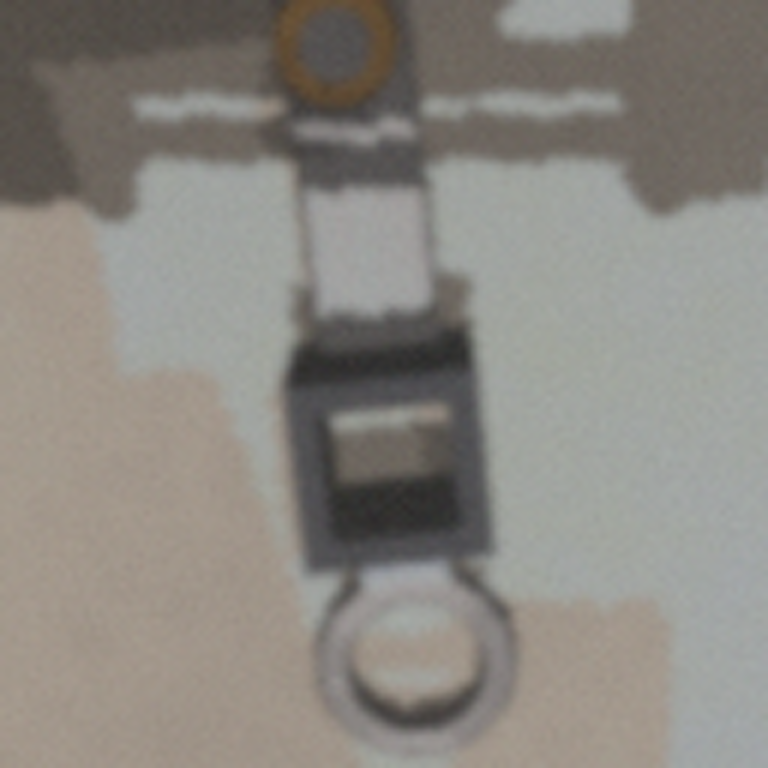

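```bash
python3 - <<'E'
from goods import *
c=snap("wrist")
f=lambda x,y,z: onz(c,183+x/6,96+y/6,z)
k=f(335,45,64);h=f(391,468,36);e=f(418,655,9)
print(k,h,e); print(np.degrees(np.arctan2(*(k-e)[1::-1])),np.hypot(*(k-e)[:2]), np.hypot(*(k-h)[:2]),np.hypot(*(h-e)[:2]))
p=[f(*q,36)[:2] for q in [(292,385),(475,370),(492,550),(307,570)]]
for i in range(4):
    d=p[(i+1)%4]-p[i]; print(np.hypot(*d),np.degrees(np.arctan2(d[1],d[0])))
inc((h[0],h[1],120),55)
E
```

```text
[ 376.26581964 -208.43038719   64.        ] [ 433.83150718 -246.32686781   36.        ] [ 470.15430516 -270.11609392    9.        ]
146.69467184790776 112.33954836467002 68.91989280531996 43.41972975713057
29.643336013924177 54.96227873091713
30.67778397168086 -33.803071346861955
30.986773084516315 -123.42147124540473
31.551764562811606 143.74534420855878
inc [ 2.8 -4.1 56.6] turn -4.6 cur yaw 50.4 q6 -1.44
```

Call:
move_arm(increments=[0,3,-4,40,-6,0,3,-4,90,-6,0,3,-4,90,-6,0,3,-4,90,-6])

```text
t: 22.15
ee_pos: [435.0, -246.2, 87.6]
orientation: [0.905, 2.992, 0.018]
ft_force: [0.6, 0.3, 0.7]
width: 87.9
```

```bash
python3 - <<'E'
from goods import *
c=snap("wrist","w8")
inc((433.6,-246.1,8),56)
E
```

```text
inc [ 2.8 -1.9 80.2] turn 0.4 cur yaw 56.4 q6 -1.55
```

View pics/w8.png

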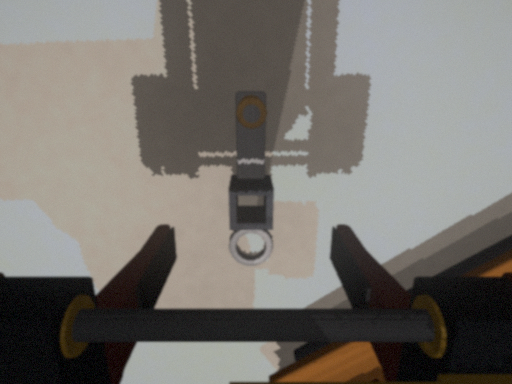

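Call:
move_arm(increments=[0,2,-1,45,0,0,2,-1,70,0,0,2,-1,79,0,0,2,-1,79,0,255,2,-1,79,0,255,2,-1,79,0,255,2,-1,79,0,255,2,-1,79,0,255,2,-1,79,0])

```text
t: 23.32
ee_pos: [434.8, -245.8, 9.2]
orientation: [0.904, 2.991, 0.017]
ft_force: [-1.0, -0.5, 1.5]
width: 41.5
```

```bash
python3 - <<'E'
from goods import *
s=snap("scene"); t=snap("top")
crop(s,240,160,50,"s9",7)
E
```

```text
(no output)
```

View pics/s9.png

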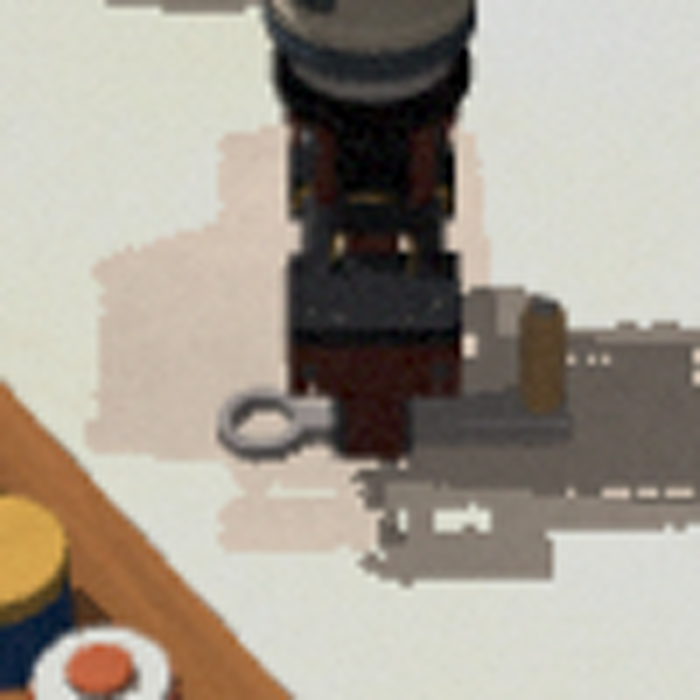

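Call:
move_arm(increments=[255,0,0,0,0,255,0,0,0,0,255,0,0,-20,0,255,0,0,-60,0,255,0,0,-120,0,255,0,0,-180,0,255,0,0,-200,0,255,0,0,-200,0])

```text
t: 24.42
ee_pos: [431.5, -247.2, 210.4]
orientation: [0.903, 2.988, 0.016]
ft_force: [0.7, 0.4, -3.1]
width: 31.9
```

```bash
python3 - <<'E'
from goods import *
c=snap("wrist","w10"); s=snap("scene","s10")
inc((520,-40,240),0)
E
```

```text
inc [ 39.1 222.1 -29.1] turn 56.4 cur yaw 56.4 q6 -1.55
```

View pics/w10.png

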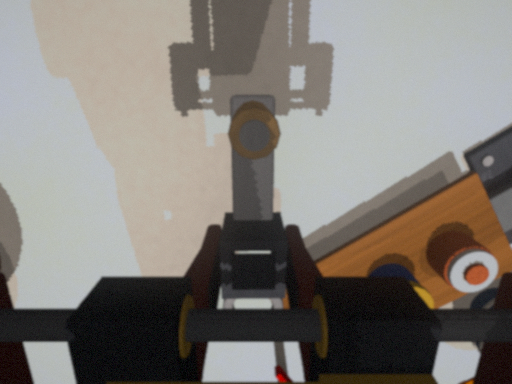

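```bash
python3 - <<'E'
from goods import *
inc((560,0,250),0)
E
```

```text
inc [ 27.9 277.7 -38.1] turn 56.4 cur yaw 56.4 q6 -1.55
```

Call:
move_arm(increments=[255,0,50,-20,8,255,5,100,-38,16,255,10,150,-38,24,255,20,200,-38,32,255,28,250,-38,40,255,28,278,-38,48,255,28,278,-38,56,255,28,278,-38,56,255,28,278,-38,56,255,28,278,-38,56])

```text
t: 25.78
ee_pos: [559.7, -0.1, 249.3]
orientation: [2.208, 2.224, 0.026]
ft_force: [-0.3, -0.2, -2.3]
width: 32.1
```

```bash
python3 - <<'E'
from goods import *
c=snap("wrist","w11"); print(proj(c,(637.5,30,198)))
E
```

```text
[365.43798374 169.40112495]
```

View pics/w11.png

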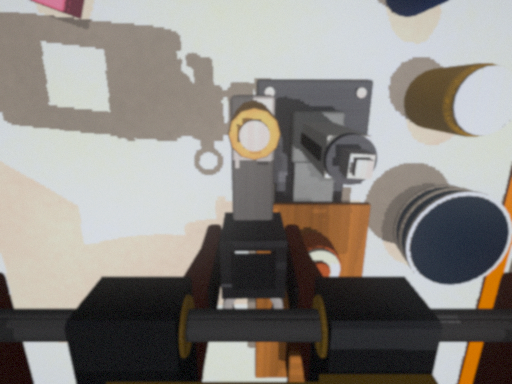

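```bash
python3 - <<'E'
from goods import *
c=snap("wrist"); crop(c,355,158,32,"w11c",12)
E
```

```text
(no output)
```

View pics/w11c.png

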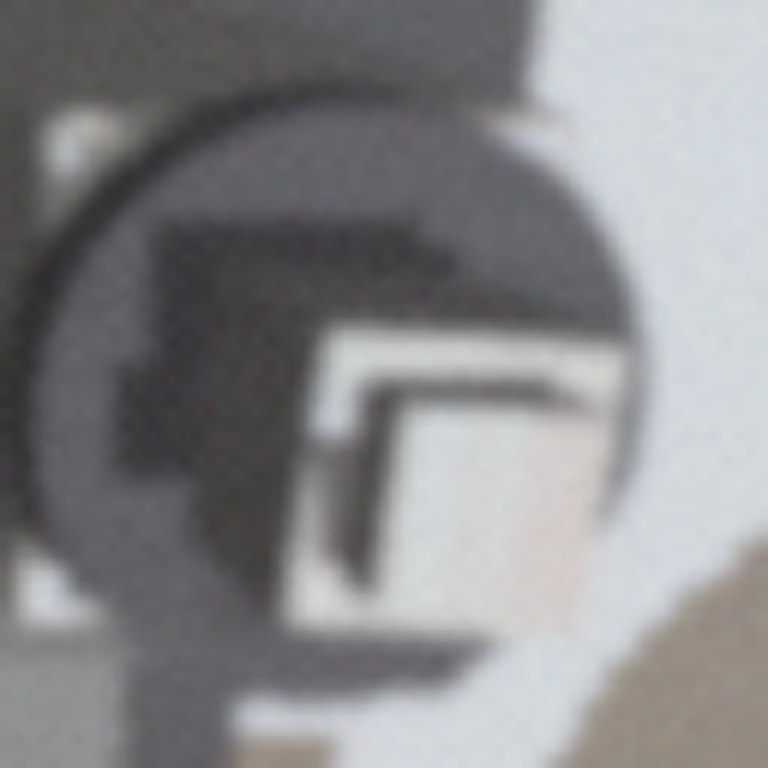

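```bash
python3 - <<'E'
from goods import *
c=snap("wrist"); s=snap("scene")
f=lambda x,y,z: onz(c,323+x/12,126+y/12,z)
print("ctr",f(498.5,513.5,198))
for a,b,z in [((325,325),(628,345),192),((325,325),(282,628),192),((400,403),(612,417),198),((400,403),(378,592),198)]:
    d=f(*b,z)-f(*a,z); print(np.hypot(*d[:2]),np.degrees(np.arctan2(d[1],d[0])))
q=[f(325,325,192),f(628,345,192),f(282,628,192)]; print("ctr18",(q[1]+q[2])/2)
# column-head circle: center approx (335,395)? radius 300
print("head",f(335,395,170))
crop(s,237,225,22,"s11c",16)
E
```

```text
ctr [637.27914611  30.33415003 198.        ]
18.08485207439529 -3.5643877036607665
18.440361988308968 -92.48716359348224
12.38805513512645 -3.607091076908083
11.21845302140899 -90.6619797228622
ctr18 [636.68928159  30.44581832 192.        ]
head [636.43241546  31.48541088 170.        ]
```

View pics/s11c.png

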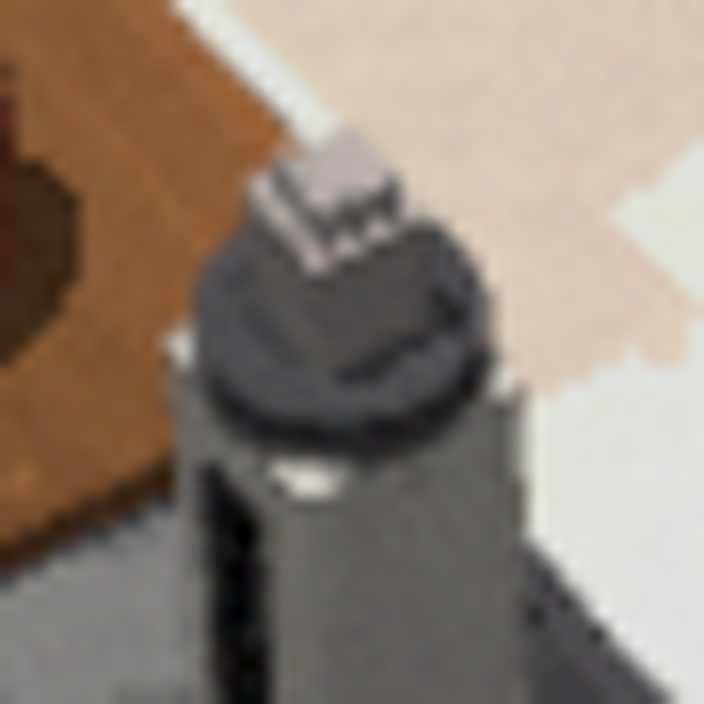

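```bash
python3 - <<'E'
from goods import *
c=snap("wrist","w12"); o=ctrl.get_obs()
crop(c,254,200,110,"w12c",3)
M=R.from_rotvec(o["orientation"]).as_matrix()
k=onz(c,254,133,o["ee_pos"][2]-9+64); print("knob tool",M.T@(k-o["ee_pos"]))
for v in (250,256,285): print(v,M.T@(onz(c,253,v,o["ee_pos"][2]+27)-o["ee_pos"]))
inc((637,30.4,249),-3)
print(M)
E
```

```text
knob tool [ 68.48342142  -0.6792464  -54.58646095]
250 [  9.7981706   -0.97679639 -26.96035436]
256 [  6.61871989  -0.97483838 -26.98056376]
285 [ -9.3242984   -0.96502015 -27.08190166]
inc [29.8 77.1  2.6] turn 3.4 cur yaw 0.4 q6 -0.03
[[-0.0064663   0.99981492  0.01811957]
 [ 0.99995883  0.00634975  0.00648252]
 [ 0.00636626  0.01816074 -0.99981481]]
```

View pics/w12c.png

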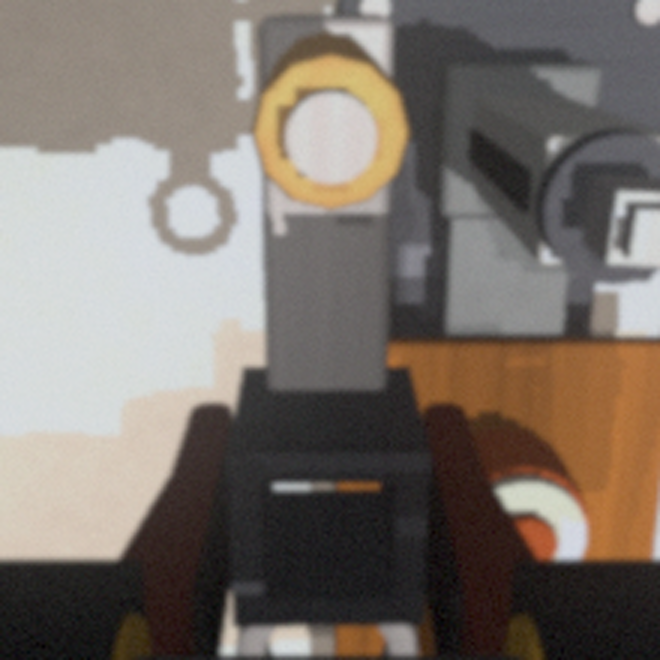

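Call:
move_arm(increments=[255,15,39,0,2,255,31,78,0,3.4,255,31,78,0,3.4,255,31,78,15,3.4,255,31,78,30,3.4,255,31,78,30,3.4,255,31,78,30,3.4])

```text
t: 26.9
ee_pos: [638.1, 31.6, 221.6]
orientation: [2.274, 2.156, 0.027]
ft_force: [0.3, -0.1, -2.5]
width: 31.8
```

```bash
python3 - <<'E'
from goods import *
c=snap("wrist"); s=snap("scene"); t=snap("top")
crop(s,237,215,40,"s13c",9); crop(c,254,250,80,"w13c",5)
inc((637.9,31.6,205),-3)
E
```

```text
inc [-0.3 -1.  17.2] turn -0.0 cur yaw -3.0 q6 0.08
```

View pics/s13c.png

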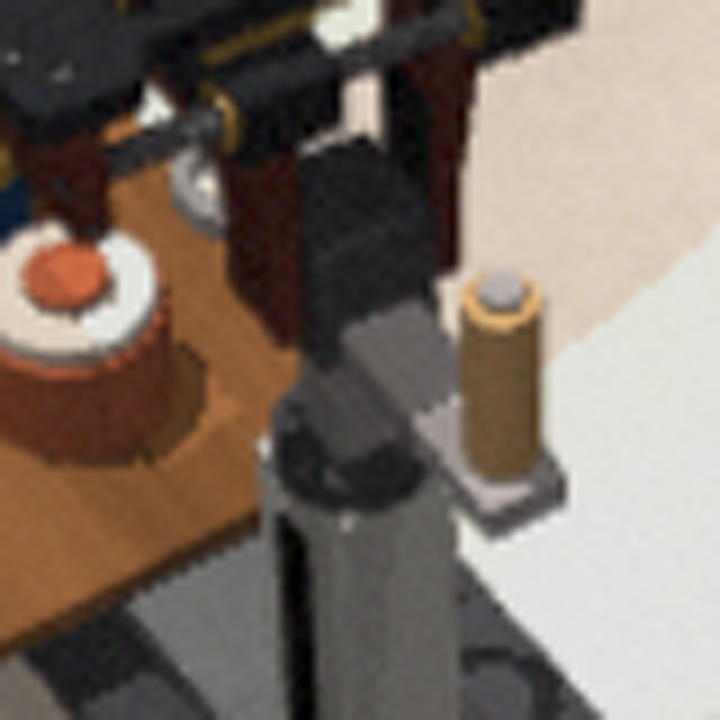

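View pics/w13c.png

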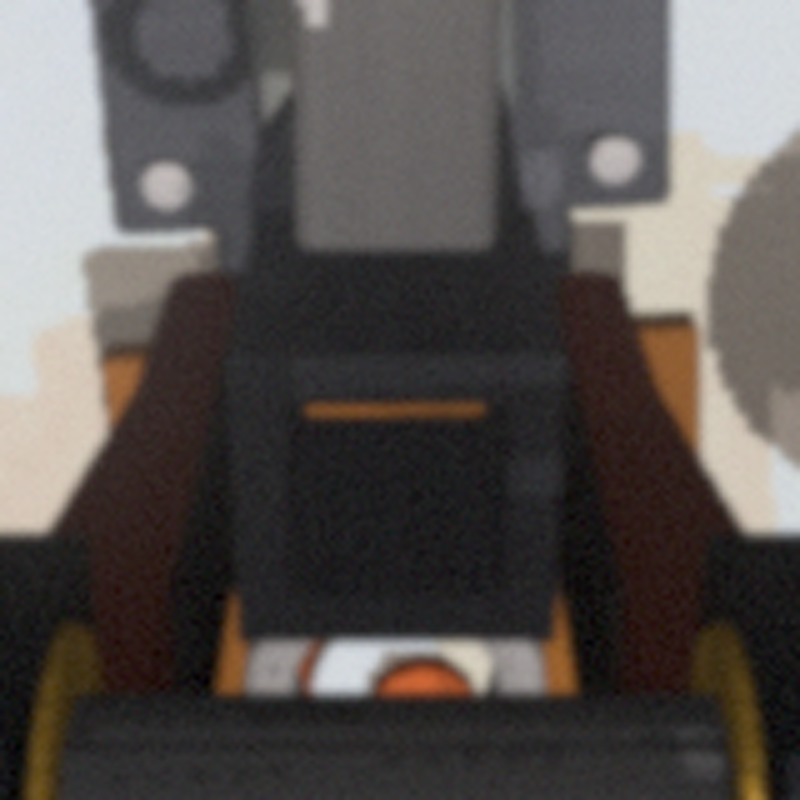

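Call:
move_arm(increments=[255,0,0,8,0,255,0,-1,14,0,255,0,-1,18,0,255,0,-1,18,0])

```text
t: 27.55
ee_pos: [637.7, 31.9, 203.6]
orientation: [2.274, 2.156, 0.028]
ft_force: [0.1, -0.7, -2.7]
width: 32.0
```

Call:
move_arm(increments=[255,0,0,4,0,255,0,0,8,0,255,0,0,8,0])

```text
t: 27.92
ee_pos: [637.5, 32.0, 195.1]
orientation: [2.274, 2.157, 0.027]
ft_force: [-0.1, 0.1, -3.7]
width: 31.8
```

Call:
move_arm(increments=[255,0,0,5,0,255,0,0,10,0,255,0,0,13,0,255,0,0,13,0])

```text
t: 28.42
ee_pos: [637.6, 32.0, 181.7]
orientation: [2.274, 2.157, 0.026]
ft_force: [-0.3, 0.3, -2.6]
width: 31.8
```

Call:
move_arm(increments=[255,0,0,2,0,255,0,0,3,0,255,0,0,4,0,255,0,0,4,0])

```text
t: 28.92
ee_pos: [637.9, 32.2, 179.5]
orientation: [2.274, 2.157, 0.027]
ft_force: [-3.6, 0.3, 9.5]
width: 32.1
```

Call:
move_arm(increments=[120,0,0,0,0,0,0,0,0,0,0,0,0,-20,0,0,0,0,-60,0,0,0,0,-110,0,0,30,0,-110,0,0,60,0,-110,0,0,60,0,-110,0,0,60,0,-110,0])

```text
t: 30.05
ee_pos: [639.2, 90.9, 290.5]
orientation: [2.273, 2.157, 0.027]
ft_force: [-0.6, -0.2, 0.5]
width: 87.7
```

```bash
python3 - <<'E'
from goods import *
c=snap("wrist","w14"); s=snap("scene"); t=snap("top")
crop(s,237,215,40,"s14c",9)
inc((641,101,196),-3)
E
```

```text
inc [ 9.9 -0.3 94.1] turn -0.1 cur yaw -3.1 q6 0.17
```

View pics/s14c.png

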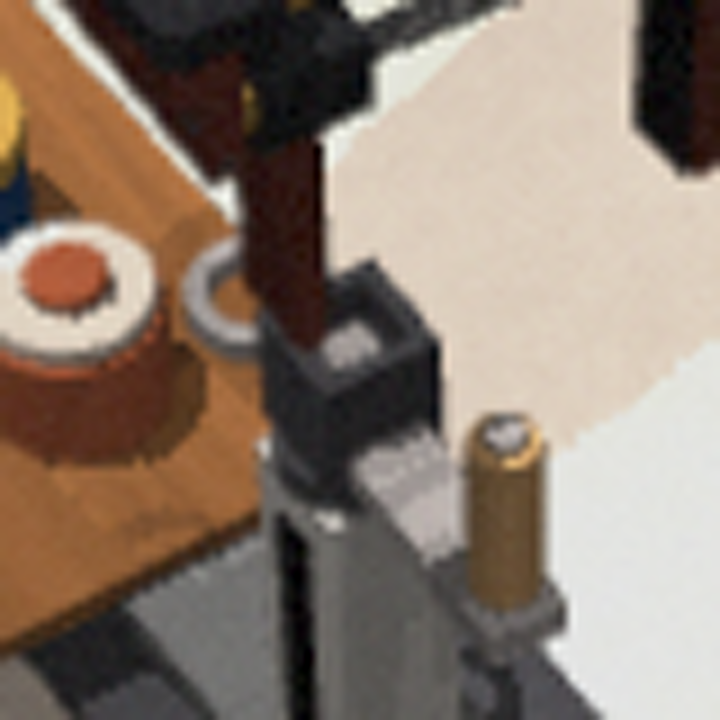

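View pics/w14.png

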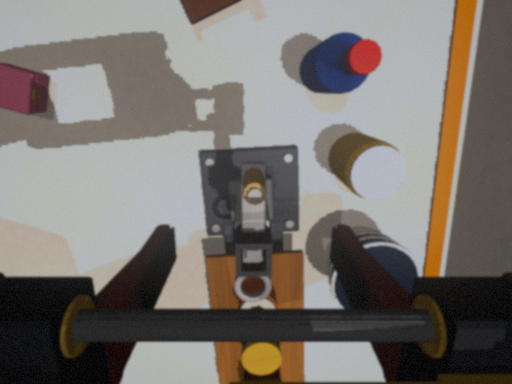

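```bash
python3 - <<'E'
from goods import *
c=snap("wrist"); b=blob(c,(10,110,60),(30,255,255),(253,191),13); print(b[:2]); x,y=cv2.minEnclosingCircle(b[2])[0]; print(x,y,onz(c,x,y,234)); 
inc(tuple(onz(c,x,y,234)[:2])+(197,),-3)
t=snap("top"); s=snap("scene")
E
```

```text
(array([253.42, 187.38]), np.int32(150))
254.5222930908203 190.77706909179688 [640.94250027 103.22582469 234.        ]
inc [12.2 -0.5 93.1] turn -0.1 cur yaw -3.1 q6 0.17
```

Call:
move_arm(increments=[0,6,0,40,0,0,11,0,75,0,0,11,0,93,0,0,11,0,93,0,255,11,0,93,0,255,11,0,93,0,255,11,0,93,0,255,11,0,93,0,255,11,0,93,0,255,11,0,93,0])

```text
t: 31.6
ee_pos: [641.3, 102.3, 197.0]
orientation: [2.275, 2.156, 0.027]
ft_force: [0.2, 0.3, -1.1]
width: 31.1
```

```bash
python3 - <<'E'
from goods import *
t=snap("top"); s=snap("scene")
crop(t,360,172,18,"t15",20); crop(s,160,152,22,"s15",18)
o=ctrl.get_obs(); print(o["ee_pos"],o["ft_force"],o["width"])
E
```

```text
[641.29754839 102.27720978 196.90121247] [0.05198424 0.23699997 0.62884552] 23.235994864865425
```

View pics/t15.png

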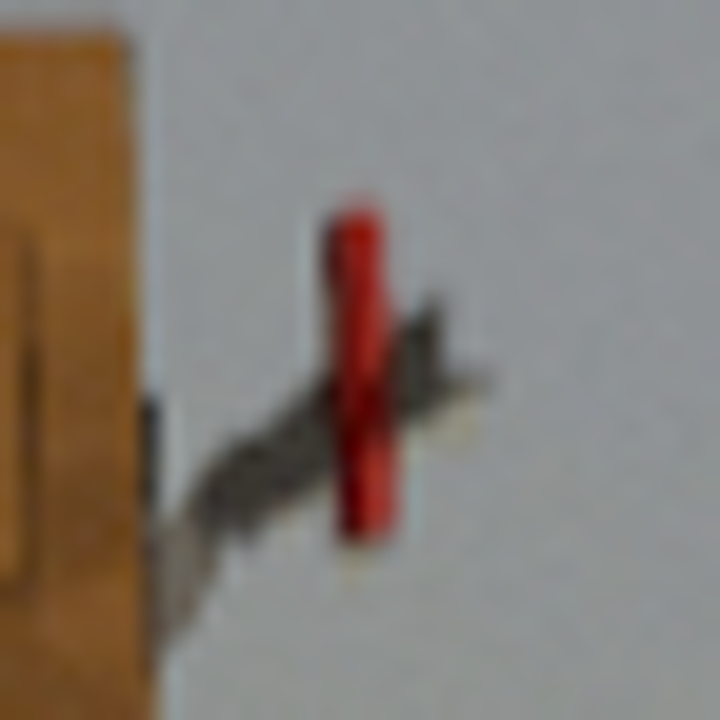

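View pics/s15.png

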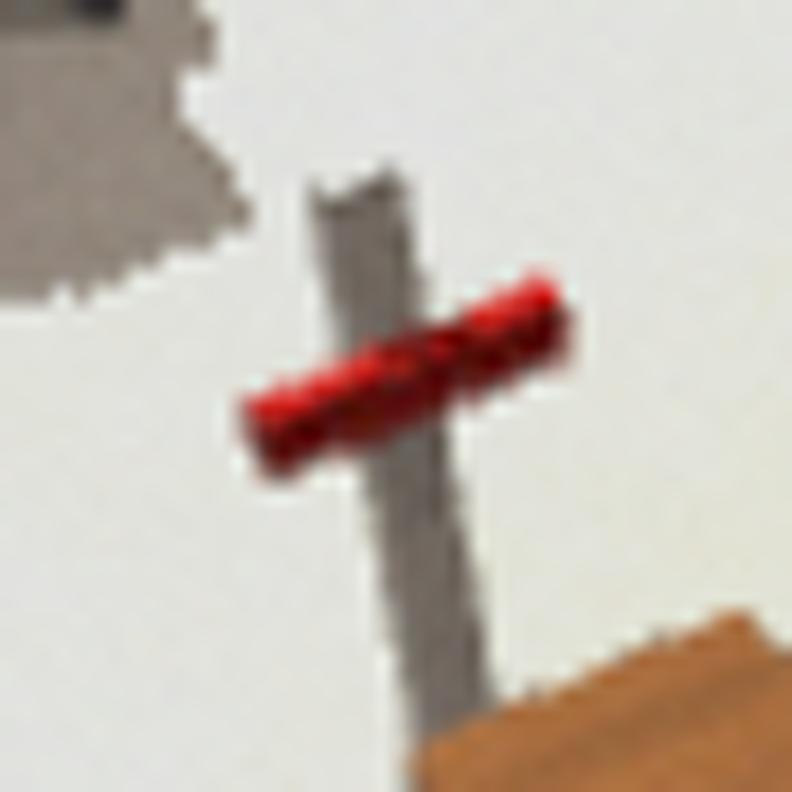

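```bash
python3 - <<'E'
from goods import *
t=snap("top"); s=snap("scene")
a=ray(t,342+368/20,154+370/20); print(tri(a,ray(s,138+400/18,130+345/18)))
# end points
print(tri(ray(t,342+355/20,154+212/20),ray(s,138+245/18,130+412/18)), tri(ray(t,342+375/20,154+540/20),ray(s,138+548/18,130+280/18)))
# plat corner: far-end, x-high : scene (412,750)->; top (128,38)
print(tri(ray(t,342+128/20,154+38/20),ray(s,138+412/18,130+752/18)))
E
```

```text
(array([ 637.22711927, -337.81605366,  117.90373975]), [np.float64(0.42297709652301385), np.float64(0.4229770965232008)])
(array([ 662.30661099, -337.33062031,  117.50534427]), [np.float64(0.2018598914159148), np.float64(0.20185989141580682)]) (array([ 611.64151401, -338.33267163,  117.46359209]), [np.float64(0.1928627133851993), np.float64(0.19286271338515248)])
(array([ 679.40313272, -296.84780371,   95.75649509]), [np.float64(18.02893449091262), np.float64(18.028934490912476)])
```

Call:
move_arm(increments=[255,0,0,0,0,255,0,0,0,0,255,0,0,0,0,255,-1,12,0,0,255,-4,24,0,0,255,-9,35,0,0,255,-16,45,0,0,255,-16,45,0,0])

```text
t: 32.8
ee_pos: [686.0, 82.9, 197.3]
orientation: [2.276, 2.154, 0.026]
ft_force: [-2.1, -2.4, -0.0]
width: 17.7
```

```bash
cat > cr.py <<'E'
from h import *
C=np.array([637.8,31.0])
def st():
    o=ctrl.get_obs(); p=o["ee_pos"][:2]-C
    print("cw ang from +toolx(87)", round((87-np.degrees(np.arctan2(p[1],p[0])))%360,1),"r",np.hypot(*p).round(2),"z",o["ee_pos"][2].round(1),"F",o["ft_force"].round(1),"w",o["width"].round(1))
    M=R.from_rotvec(o["orientation"]).as_matrix()
    c=M.T@(np.append(C,o["ee_pos"][2])-o["ee_pos"]); print("centre tool",c.round(1))
    return o,c
def rows(step,n,r=70.5):
    o,c=st(); a0=np.arctan2(-c[1],-c[0])
    L=[]
    for i in range(1,n+1):
        a=a0+np.radians(step)*i
        L.append((round(c[0]+r*np.cos(a)),round(c[1]+r*np.sin(a))))
    print(L)
E
python3 -c "
from cr import *
rows(20,12)
s=snap('scene'); crop(s,237,215,40,'s16c',9)"
```

```text
Traceback (most recent call last):
  File "cr.py", line 10, in rows
    o,c=st(); a0=np.arctan2(-c[1],-c[0])
        ~~^^
  File "cr.py", line 5, in st
    print("cw ang from +toolx(87)", round((87-np.degrees(np.arctan2(p[1],p[0])))%360,1),"r",np.hypot(*p).round(2),"z",o["ee_pos"][2].round(1),"F",o["ft_force"].round(1),"w",o["width"].round(1))
                                                                                                                                                                             ^^^^^^^^^^^^^^^^
AttributeError: 'float' object has no attribute 'round'
```

```bash
sed -i 's/o\["width"\].round(1)/round(o["width"],1)/' cr.py
python3 -c "
from cr import *
rows(20,12)
s=snap('scene'); crop(s,237,215,40,'s16c',9)"
```

```text
cw ang from +toolx(87) 39.9 r 70.83 z 197.3 F [-2.1 -2.4 -0. ] w 17.7
centre tool [-54.4 -45.3  -1.2]
[(-19, 16), (-42, 24), (-66, 24), (-89, 16), (-108, 0), (-121, -21), (-125, -45), (-121, -69), (-109, -90), (-90, -106), (-67, -115), (-42, -115)]
```

View pics/s16c.png

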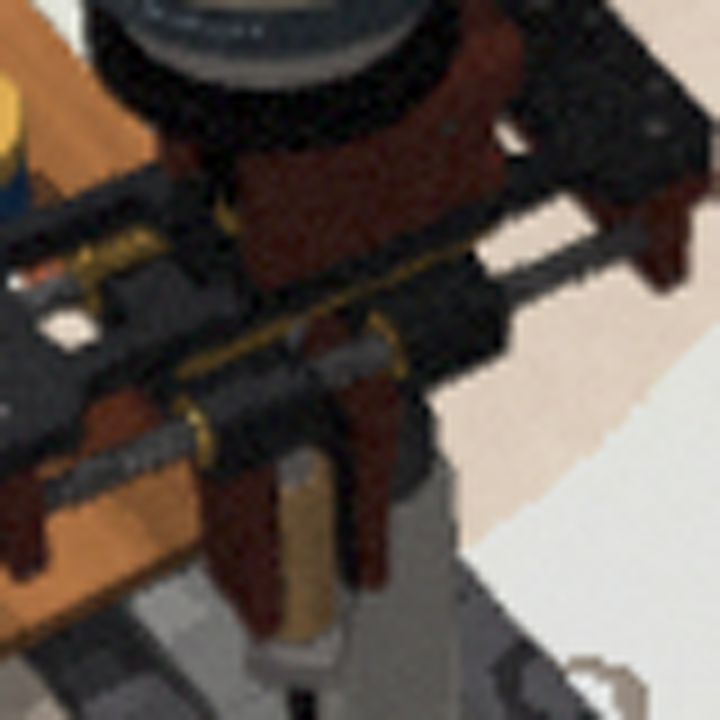

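Call:
move_arm(increments=[255,-19,16,0,0,255,-42,24,0,0,255,-66,24,0,0,255,-89,16,0,0,255,-108,0,0,0,255,-121,-21,0,0,255,-125,-45,0,0,255,-121,-69,0,0,255,-109,-90,0,0,255,-90,-106,0,0,255,-67,-115,0,0,255,-42,-115,0,0])

```text
t: 34.35
ee_pos: [569.0, 47.6, 196.0]
orientation: [2.274, 2.153, 0.029]
ft_force: [6.7, -2.9, -0.4]
width: 17.7
```

```bash
python3 -c "
from cr import *
rows(24,12)"
```

```text
cw ang from +toolx(87) 280.5 r 70.79 z 196.0 F [ 6.7 -2.9 -0.4] w 17.7
centre tool [-12.8  69.6   1.3]
[(27, 11), (47, 33), (57, 60), (55, 90), (41, 115), (18, 133), (-11, 140), (-40, 135), (-64, 118), (-79, 93), (-83, 64), (-75, 36)]
```

Call:
move_arm(increments=[255,27,11,0,0,255,47,33,0,0,255,57,60,0,0,255,55,90,0,0,255,41,115,0,0,255,18,133,0,0,255,-11,140,0,0,255,-40,135,0,0,255,-64,118,0,0,255,-79,93,0,0,255,-83,64,0,0,255,-75,36,0,0])

```text
t: 35.85
ee_pos: [601.5, -29.4, 196.7]
orientation: [2.275, 2.149, 0.036]
ft_force: [10.1, 13.9, -5.8]
width: 17.2
```

```bash
python3 -c "
from cr import *
rows(24,12)
s=snap('scene','s17')"
```

```text
cw ang from +toolx(87) 208.0 r 70.46 z 196.7 F [10.1 13.9 -5.8] w 17.2
centre tool [62.4 32.8  1.3]
[(19, -23), (45, -36), (74, -37), (102, -26), (122, -5), (132, 23), (130, 52), (117, 78), (94, 96), (65, 103), (36, 98), (12, 82)]
```

View pics/s17.png

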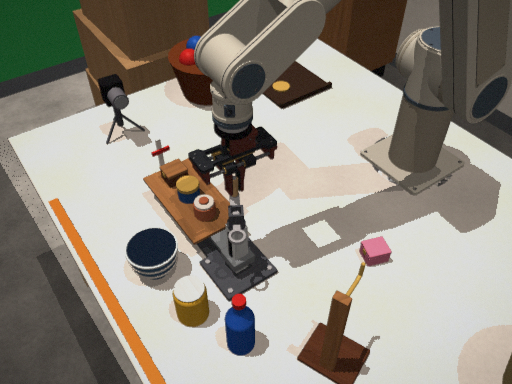

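```bash
python3 -c "
from cr import *
rows(24,12,69.5)"
```

```text
cw ang from +toolx(87) 210.9 r 70.39 z 196.3 F [ 2.   6.4 -2.5] w 17.5
centre tool [60.5 35.9  1.4]
[(20, -21), (47, -32), (76, -32), (102, -20), (121, 2), (130, 29), (126, 58), (112, 83), (88, 100), (60, 105), (32, 99), (8, 82)]
```

Call:
move_arm(increments=[255,20,-21,0,0,255,47,-32,0,0,255,76,-32,0,0,255,102,-20,0,0,255,121,2,0,0,255,130,29,0,0,255,126,58,0,0,255,112,83,0,0,255,88,100,0,0,255,60,105,0,0,255,32,99,0,0,255,8,82,0,0])

```text
t: 37.4
ee_pos: [680.1, -24.6, 197.6]
orientation: [2.28, 2.152, 0.036]
ft_force: [-6.7, 12.2, -2.4]
width: 17.4
```

```bash
python3 -c "
from cr import *
rows(24,12,69.5)"
```

```text
cw ang from +toolx(87) 139.7 r 69.91 z 197.6 F [-6.7 12.2 -2.4] w 17.4
centre tool [ 53.1 -45.5  -0.3]
[(-14, -26), (-16, -54), (-6, -82), (14, -103), (40, -114), (69, -113), (95, -101), (114, -79), (122, -51), (119, -22), (104, 2), (80, 19)]
```

Call:
move_arm(increments=[255,-14,-26,0,0,255,-16,-54,0,0,255,-6,-82,0,0,255,14,-103,0,0,255,40,-114,0,0,255,69,-113,0,0,255,95,-101,0,0,255,114,-79,0,0,255,122,-51,0,0,255,119,-22,0,0,255,104,2,0,0,255,80,19,0,0])

```text
t: 38.9
ee_pos: [704.0, 53.8, 198.5]
orientation: [2.28, 2.153, 0.036]
ft_force: [-9.1, -1.5, -1.5]
width: 17.4
```

```bash
python3 -c "
from cr import *
rows(24,12,69.5)"
```

```text
cw ang from +toolx(87) 68.0 r 70.01 z 198.5 F [-9.1 -1.5 -1.5] w 17.4
centre tool [-26.5 -64.8  -1.6]
[(-29, 5), (-57, -2), (-80, -20), (-93, -45), (-95, -74), (-86, -101), (-66, -122), (-39, -133), (-10, -132), (16, -120), (35, -98), (43, -70)]
```

Call:
move_arm(increments=[255,-29,5,0,0,255,-57,-2,0,0,255,-80,-20,0,0,255,-93,-45,0,0,255,-95,-74,0,0,255,-86,-101,0,0,255,-66,-122,0,0,255,-39,-133,0,0,255,-10,-132,0,0,255,16,-120,0,0,255,35,-98,0,0,255,43,-70,0,0])

```text
t: 40.4
ee_pos: [636.5, 101.7, 197.8]
orientation: [2.28, 2.155, 0.036]
ft_force: [-0.9, -7.6, -3.1]
width: 17.6
```

```bash
python3 -c "
from cr import *
rows(24,12,69.5)"
```

```text
cw ang from +toolx(87) 355.9 r 70.67 z 197.8 F [-0.9 -7.6 -3.1] w 17.6
centre tool [-70.5   5.3  -0.9]
[(-5, 29), (-20, 53), (-44, 70), (-73, 75), (-101, 68), (-123, 50), (-137, 25), (-139, -4), (-130, -31), (-110, -52), (-83, -63), (-54, -62)]
```

Total 1436°. Next to 1724°, then measure.

Call:
move_arm(increments=[255,-5,29,0,0,255,-20,53,0,0,255,-44,70,0,0,255,-73,75,0,0,255,-101,68,0,0,255,-123,50,0,0,255,-137,25,0,0,255,-139,-4,0,0,255,-130,-31,0,0,255,-110,-52,0,0,255,-83,-63,0,0,255,-54,-62,0,0])

```text
t: 41.9
ee_pos: [569.9, 50.6, 196.2]
orientation: [2.282, 2.154, 0.033]
ft_force: [2.7, -3.4, -0.5]
width: 17.6
```

```bash
python3 -c "
from cr import *
t=snap('top'); s=snap('scene','s18')
crop(t,352,178,26,'t18',15); crop(s,165,160,30,'s18c',13)
rows(24,12,69.5)"
```

```text
cw ang from +toolx(87) 285.0 r 70.33 z 196.3 F [-5.3  3.2  3.8] w 17.5
centre tool [-18.  68.   1.]
[(26, 14), (44, 36), (51, 64), (47, 93), (31, 117), (7, 133), (-21, 137), (-49, 130), (-72, 112), (-85, 86), (-87, 57), (-76, 30)]
```

View pics/t18.png

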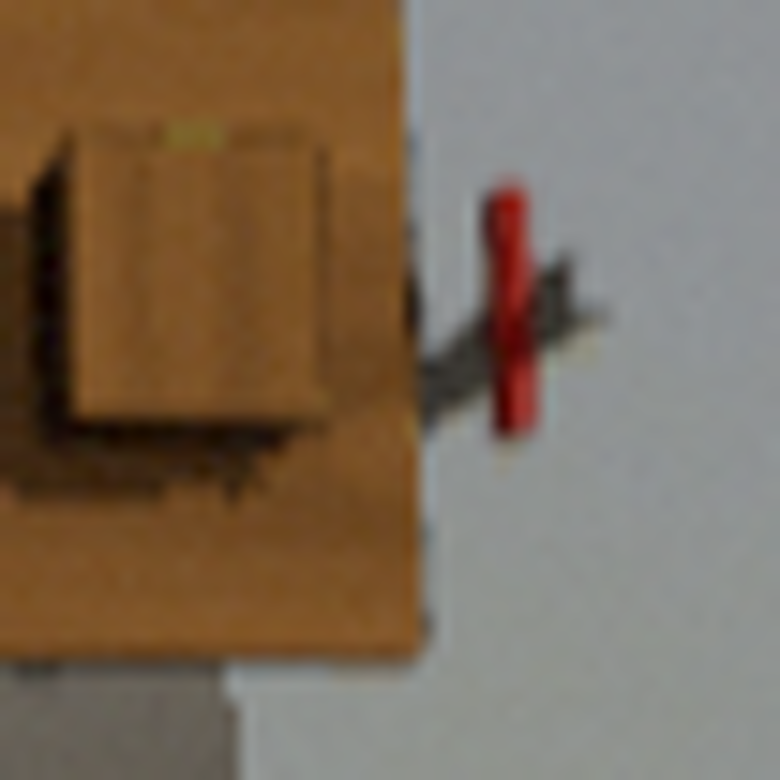

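View pics/s18c.png

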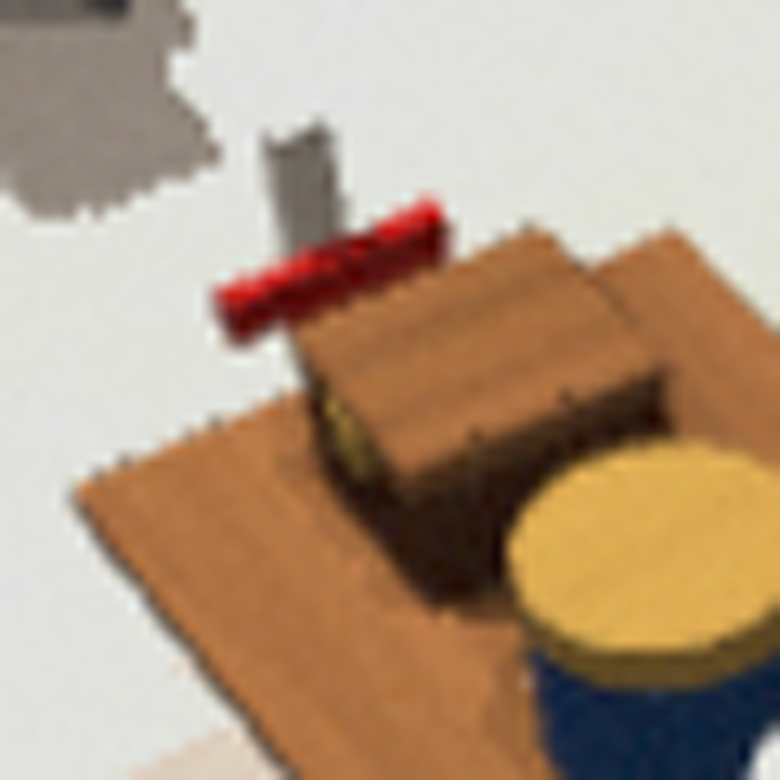

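View pics/s18.png

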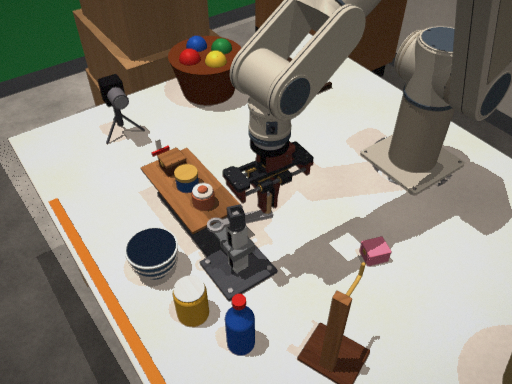

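```bash
cat > lvl.py <<'E'
from h import *
E
python3 -c "
from cr import *
t=snap('top'); s=snap('scene')
print('B',tri(ray(t,326+420/15,152+658/15),ray(s,135+675/13,130+229/13)))
print('mark',tri(ray(t,326+512/15,152+310/15),ray(s,135+325/13,130+252/13)))
crop(t,352,155,20,'t18b',18)
crop(t,300,175,55,'t18d',7)
"
```

```text
B (array([ 567.85210078, -319.6397774 ,  101.88462634]), [np.float64(0.4129845145515239), np.float64(0.4129845145515044)])
mark (array([ 637.39203971, -337.59949775,  117.17183745]), [np.float64(0.22969829541929984), np.float64(0.22969829541919368)])
```

View pics/t18b.png

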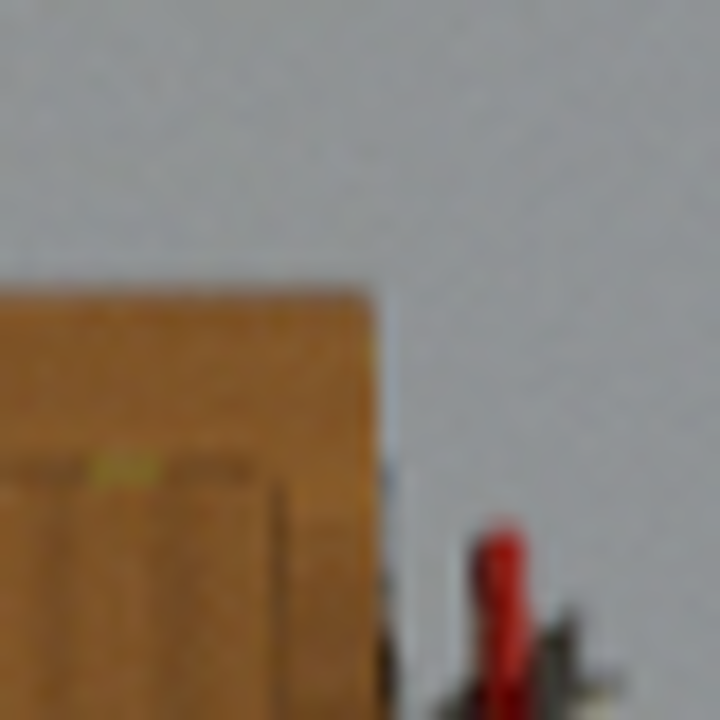

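View pics/t18d.png

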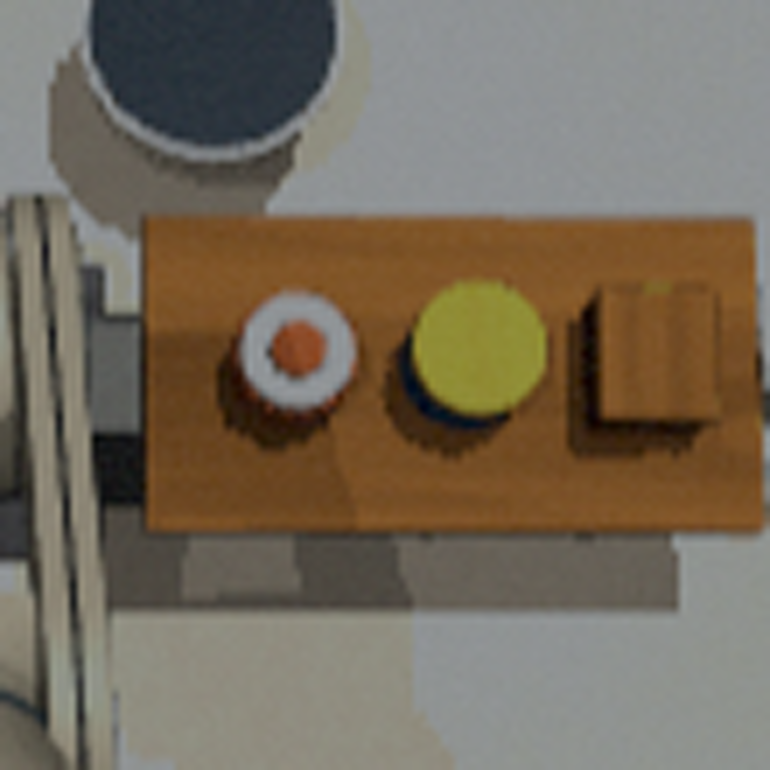

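```bash
python3 -c "
from cr import *
t=snap('top'); s=snap('scene')
print('A',tri(ray(t,332+377/18,135+289/18),ray(s,135+71/13,130+492/13)))
print('B',tri(ray(t,326+421/15,152+658/15),ray(s,135+676/13,130+228/13)))
st()
"
```

```text
A (array([ 707.39758878, -321.48871007,  100.18642687]), [np.float64(1.461344868629713), np.float64(1.4613448686296406)])
B (array([ 567.71243207, -319.70028317,  102.08819513]), [np.float64(0.553092812121838), np.float64(0.5530928121218367)])
cw ang from +toolx(87) 283.7 r 70.17 z 196.1 F [-6.   3.1  5.9] w 17.5
centre tool [-16.4  68.2   0.9]
```

```bash
python3 -c "
from cr import *
t=snap('top'); s=snap('scene'); crop(s,205,195,75,'s19',5)
f=lambda x,y:(245+x/7,120+y/7)
for z in (98,102,106,110):
  P=[onz(t,*f(*q),z) for q in [(143,217),(754,215),(147,531),(764,531)]]
  print(z,[np.round(p[:2],1) for p in P],np.linalg.norm(P[1]-P[0]),np.linalg.norm(P[3]-P[2]),np.linalg.norm(P[2]-P[0]),np.linalg.norm(P[3]-P[1]))
"
```

```text
98 [array([708.1, -50.8]), array([ 710.3, -322.3]), array([568.2, -52. ]), array([ 568.7, -321.3])] 271.4566600853413 269.35808849124595 139.94676496012667 141.5250629417859
102 [array([707.1, -50.7]), array([ 709.3, -321.3]), array([567.6, -51.8]), array([ 568.2, -320.3])] 270.6096523627944 268.51762879867164 139.5100986037755 141.0834719297696
106 [array([706.1, -50.5]), array([ 708.3, -320.2]), array([567.1, -51.6]), array([ 567.7, -319.3])] 269.7626446402475 267.67716910609744 139.07343224742456 140.64188091775338
110 [array([705.2, -50.3]), array([ 707.3, -319.2]), array([566.5, -51.4]), array([ 567.1, -318.3])] 268.9156369177007 266.83670941352324 138.63676589107362 140.2002899057373
```

View pics/s19.png

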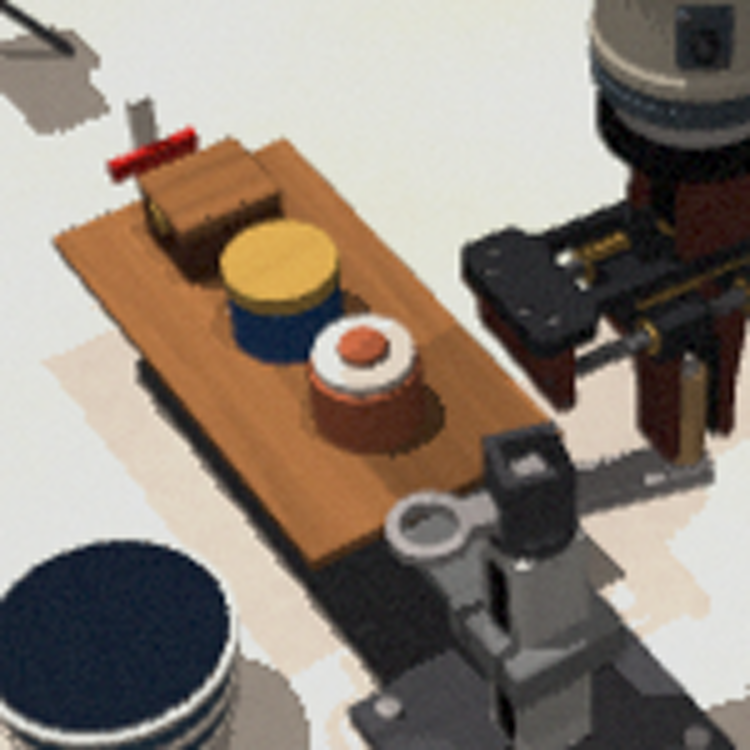

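```bash
python3 -c "
from cr import *
rows(20,10,69.7)"
```

```text
cw ang from +toolx(87) 283.6 r 70.16 z 196.2 F [-6.4  3.   4.7] w 17.1
centre tool [-16.1  68.3   0.9]
[(22, 10), (40, 27), (51, 48), (53, 72), (48, 96), (35, 116), (15, 131), (-8, 137), (-32, 136), (-54, 127)]
```

Call:
move_arm(increments=[255,22,10,0,0,255,40,27,0,0,255,51,48,0,0,255,53,72,0,0,255,48,96,0,0,255,35,116,0,0,255,15,131,0,0,255,-8,137,0,0,255,-32,136,0,0,255,-54,127,0,0,255,-54,127,0,0])

```text
t: 43.68
ee_pos: [692.3, -12.5, 197.4]
orientation: [2.285, 2.154, 0.033]
ft_force: [-2.8, 2.2, -1.2]
width: 17.6
```

```bash
python3 -c "
from cr import *
st()
inc((560,-230,300),0)"
```

```text
cw ang from +toolx(87) 125.6 r 69.71 z 197.4 F [-2.8  2.2 -1.2] w 17.6
centre tool [ 40.2 -57.   -0.3]
inc [-223.5 -117.6 -107.6] turn -3.4 cur yaw -3.4 q6 0.01
```

Call:
move_arm(increments=[120,0,0,0,0,0,0,0,0,0,0,0,0,-20,0,0,0,0,-65,0,0,-60,-12,-65,0,0,-120,-24,-65,0,0,-180,-35,-65,0,0,-235,-42,-50,-3,0,-235,-42,-10,-3,0,-235,-42,0,-3,0,-235,-42,0,-3])

```text
t: 45.05
ee_pos: [637.0, -243.8, 194.0]
orientation: [2.227, 2.214, 0.033]
ft_force: [-0.4, 0.2, 0.8]
width: 87.6
```

```bash
python3 -c "
from cr import *
c=snap('wrist','w20'); crop(c,254,262,60,'w20c',6); np.save('c20.npy',np.array([c],dtype=object),allow_pickle=True)
inc((637,-250,195),0); inc((637,-400,195),0)"
```

```text
inc [-6.1 -0.5 -0.3] turn -0.3 cur yaw -0.3 q6 -0.4
inc [-156.1    0.4   -2.2] turn -0.3 cur yaw -0.3 q6 -0.4
```

View pics/w20.png

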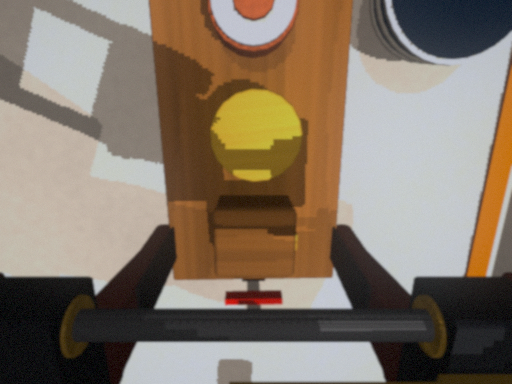

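Flag at (253,297), platform end edge at row ~277 in this view. Second view from further out.

Call:
move_arm(increments=[0,-60,0,-2,0,0,-110,0,-2,0,0,-150,0,-2,0,0,-156,0,-2,0,0,-156,0,-2,0,0,-156,0,-2,0])

```text
t: 45.85
ee_pos: [637.2, -398.3, 195.4]
orientation: [2.223, 2.215, 0.034]
ft_force: [0.3, 0.3, -1.1]
width: 87.8
```

```bash
python3 -c "
from cr import *
c=snap('wrist','w21'); crop(c,254,90,60,'w21c',6); np.save('c21.npy',np.array([c],dtype=object),allow_pickle=True)
print(ctrl.get_obs()['qvel'].round(3))"
```

```text
[-0.001  0.005 -0.    -0.001 -0.001 -0.001]
```

View pics/w21.png

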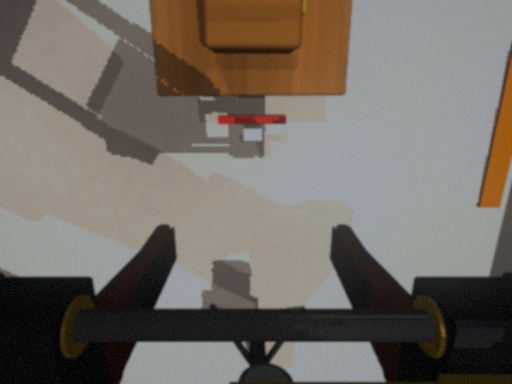

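View pics/w20c.png

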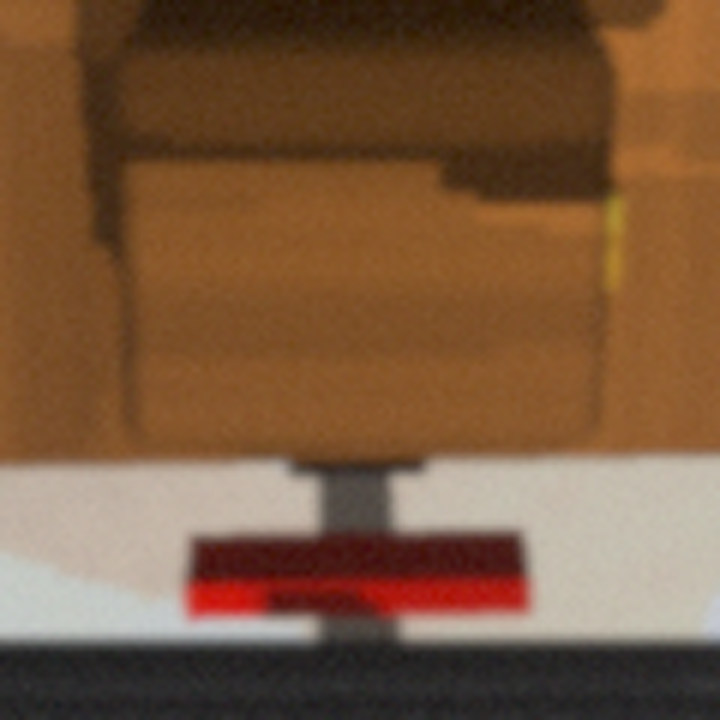

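View pics/w21c.png

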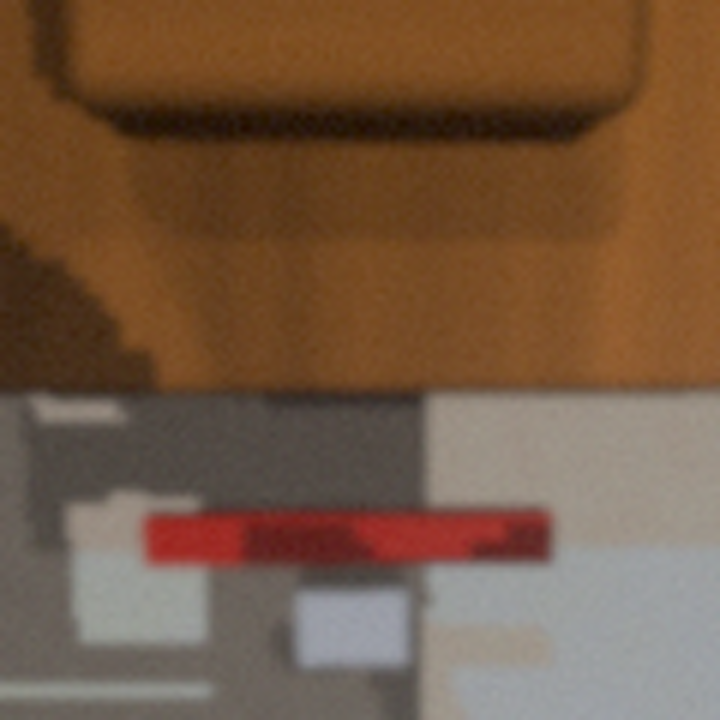

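```bash
python3 -c "
from h import *
a=np.load('c20.npy',allow_pickle=True)[0]; b=np.load('c21.npy',allow_pickle=True)[0]
def cr(c,u,v,s): 
    f=c['f'][v-s:v+s,u-s:u+s]; return cv2.resize(f[:,:,::-1],None,fx=12,fy=12,interpolation=cv2.INTER_CUBIC)
g=np.vstack([np.hstack([cr(a,176,274,16),cr(a,329,274,16)]),np.hstack([cr(b,160,94,16),cr(b,344,94,16)])])
cv2.imwrite('pics/corn.png',cv2.resize(g,None,fx=.75,fy=.75))"
```

```text
(no output)
```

View pics/corn.png

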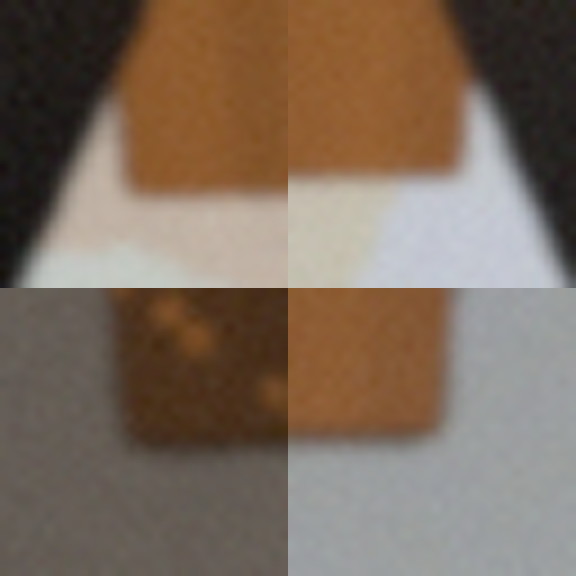

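```bash
cat > two.py <<'E'
from h import *
def run(a,b,pts):
    out={}
    for n,(p,q) in pts.items():
        P,r=tri(ray(a,*p),ray(b,*q)); out[n]=P; print(n,P.round(1),np.round(r,2))
    return out
E
python3 -c "
from two import *
a=np.load('c20.npy',allow_pickle=True)[0]; b=np.load('c21.npy',allow_pickle=True)[0]
A=lambda x,y:(194-.5+x/6,202-.5+y/6); B=lambda x,y:(194-.5+x/6,30-.5+y/6)
run(a,b,{'nL':(A(192,580),B(147,512)),'nR':(A(526,579),B(551,511)),'fL':(A(187,614),B(146,564)),'fR':(A(529,611),B(552,562)),
'pL':((160-.5+128/9,258-.5+193/9),(144-.5+128/9,78-.5+156/9)),'pR':((313-.5+174/9,258-.5+174/9),(328-.5+152/9,78-.5+147/9))})
"
```

```text
nL [ 612.6 -332.8  120.7] [0.31 0.31]
nR [ 661.2 -332.8  121.5] [0.16 0.16]
fL [ 611.9 -339.   119.9] [0.04 0.04]
fR [ 661.7 -339.   120.4] [0.02 0.02]
pL [ 567.5 -318.7  112. ] [0.02 0.02]
pR [ 706.2 -318.5  112.2] [0.1 0.1]
```

```bash
python3 -c "
from h import *
inc((692.3,-12.5,270),0)"
```

```text
inc [387.   54.9 -68.6] turn -0.2 cur yaw -0.2 q6 -0.59
```

Call:
move_arm(increments=[0,20,5,-40,0,0,70,10,-69,0,0,130,20,-69,0,0,190,30,-69,0,0,250,40,-69,0,0,310,50,-69,0,0,365,55,-69,0,0,387,55,-69,0,0,387,55,-69,0,0,387,55,-69,0])

```text
t: 47.15
ee_pos: [692.2, -13.7, 270.4]
orientation: [2.224, 2.214, 0.033]
ft_force: [0.2, 0.3, 0.3]
width: 87.5
```

```bash
python3 -c "
from goods import *
c=snap('wrist','w22')
inc((692.3,-12.5,197.4),0)
b=blob(c,(10,110,60),(30,255,255),(253,195),25)
if b: x=cv2.minEnclosingCircle(b[2]); print(b[:2],x, onz(c,*x[0],234))"
```

```text
inc [ 0.7 -1.3 73. ] turn -0.3 cur yaw -0.3 q6 -0.04
(array([247.33516484, 207.        ]), np.int32(364)) ((247.33673095703125, 210.10203552246094), 17.11500358581543) [688.16060988  -7.95007549 234.        ]
```

View pics/w22.png

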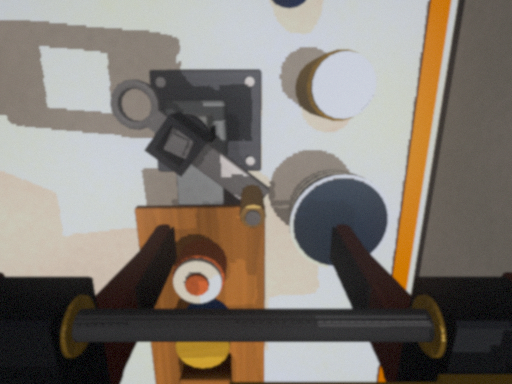

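Call:
move_arm(increments=[0,0,-1,40,0,0,0,-1,73,0,0,0,-1,73,0,255,0,-1,73,0,255,0,-1,73,0,255,0,-1,73,0,255,0,-1,73,0,255,0,-1,73,0,255,0,-1,73,0,255,0,-1,73,0,255,0,-1,73,0])

```text
t: 48.58
ee_pos: [692.5, -13.1, 197.5]
orientation: [2.225, 2.213, 0.033]
ft_force: [0.4, 0.2, 1.0]
width: 17.7
```

```bash
python3 -c "
from cr import *
rows(25,10,69.7)"
```

```text
cw ang from +toolx(87) 125.9 r 70.27 z 197.5 F [0.4 0.2 1. ] w 17.7
centre tool [ 43.8 -54.9  -0.4]
[(-19, -24), (-26, -53), (-20, -83), (-2, -107), (24, -122), (54, -124), (82, -113), (103, -91), (113, -63), (110, -33)]
```

Call:
move_arm(increments=[255,-19,-24,0,0,255,-26,-53,0,0,255,-20,-83,0,0,255,-2,-107,0,0,255,24,-122,0,0,255,54,-124,0,0,255,82,-113,0,0,255,103,-91,0,0,255,113,-63,0,0,255,110,-33,0,0,255,110,-33,0,0])

```text
t: 49.95
ee_pos: [661.2, 96.5, 197.7]
orientation: [2.225, 2.213, 0.032]
ft_force: [-0.5, -0.1, 0.9]
width: 17.7
```

```bash
python3 -c "
from cr import *
st()
t=snap('top'); s=snap('scene','s23')
crop(t,352,165,30,'t23',13); crop(s,165,160,30,'s23c',13)"
```

```text
cw ang from +toolx(87) 16.6 r 69.55 z 197.7 F [-0.5 -0.1  0.9] w 17.7
centre tool [-65.6 -23.   -1.2]
```

View pics/t23.png

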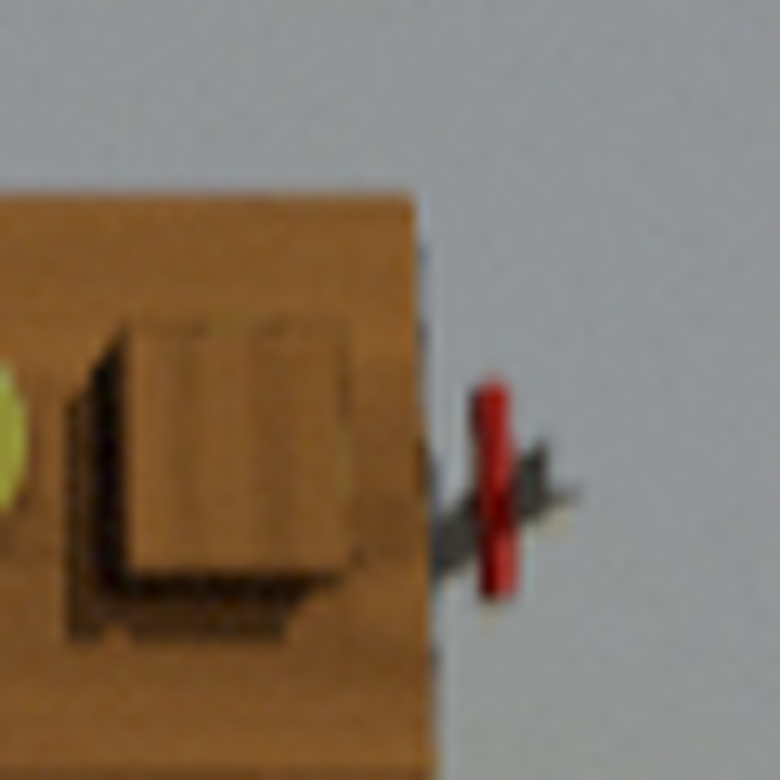

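View pics/s23c.png

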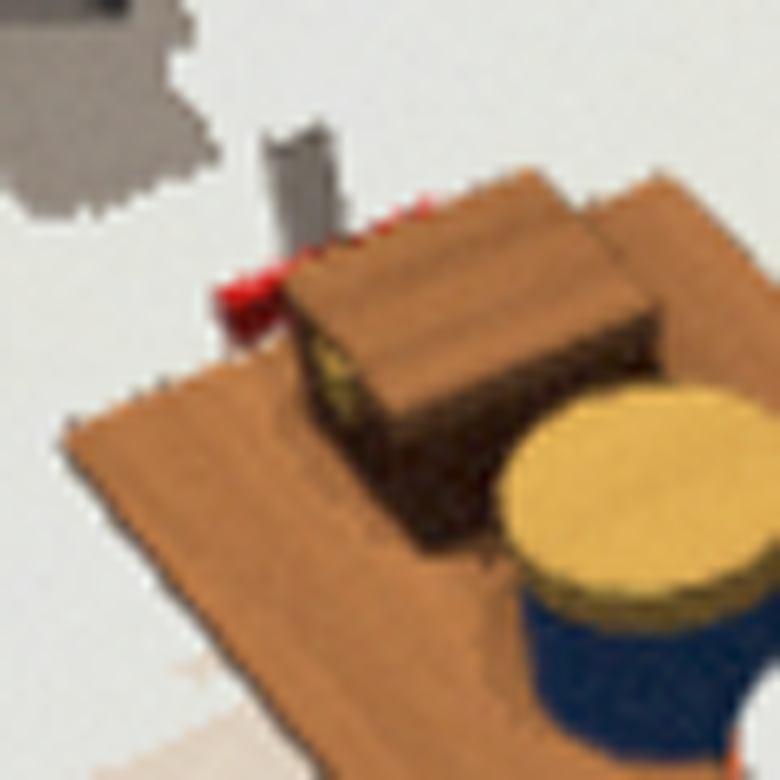

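```bash
python3 -c "
from h import *
s=snap('scene');t=snap('top')
def zv(c,u,v,xy):
    # z minimising pixel distance
    zs=np.arange(80,140,.1); d=[np.hypot(*(proj(c,(*xy,z))-[u,v])) for z in zs]; i=np.argmin(d); return zs[i].round(1),round(d[i],2)
S=lambda x,y:(134.5+x/13,129.5+y/13)
for n,p,xy in [('A',(62,440),(707.5,-320)),('Aold',(71,491),(707.5,-320)),('B',(661,174),(567.7,-320)),('Bold',(676,228),(567.7,-320)),('flag L far?',(217,293),(662,-336)),('flag R',(435,203),(612,-336))]: print(n,zv(s,*S(*p),xy))
T=lambda x,y:(321.5+x/13,134.5+y/13)
print('A tri',tri(ray(t,*T(415,195)),ray(s,*S(62,440))))
"
```

```text
A (np.float64(116.5), np.float64(0.22))
Aold (np.float64(102.9), np.float64(0.02))
B (np.float64(118.5), np.float64(0.79))
Bold (np.float64(103.6), np.float64(0.19))
flag L far? (np.float64(121.7), np.float64(0.6))
flag R (np.float64(121.2), np.float64(0.68))
A tri (array([ 708.23109896, -318.7992646 ,  118.27816668]), [np.float64(0.998358994032201), np.float64(0.9983589940322767)])
```

```bash
python3 -c "
from h import *
inc((637,-244,270),0)"
```

```text
inc [-340.3  -19.3  -76.7] turn -0.3 cur yaw -0.3 q6 0.12
```

Call:
move_arm(increments=[120,0,0,0,0,0,0,0,0,0,0,0,0,-30,0,0,0,0,-76,0,0,-60,-4,-76,0,0,-120,-8,-76,0,0,-180,-11,-76,0,0,-240,-15,-76,0,0,-300,-19,-60,0,0,-340,-19,-30,0,0,-340,-19,-8,0,0,-340,-19,-8,0])

```text
t: 51.65
ee_pos: [637.1, -242.8, 199.5]
orientation: [-2.228, -2.214, -0.031]
ft_force: [0.5, 0.0, 0.7]
width: 87.7
```

Call:
move_arm(increments=[0,0,0,0,0,0,0,0,0,0])

```text
t: 51.9
ee_pos: [637.8, -242.4, 200.8]
orientation: [2.227, 2.215, 0.032]
ft_force: [-0.2, -0.0, -0.3]
width: 87.9
```

```bash
cat > view.py <<'E'
import sys
from h import *
n=sys.argv[1]; c=snap('wrist','w'+n); np.save('c%s.npy'%n,np.array([c],dtype=object),allow_pickle=True)
print(ctrl.get_obs()["ee_pos"])
E
python3 view.py 24
```

```text
[ 637.81644819 -242.38900126  200.82730725]
```

Call:
move_arm(increments=[0,-60,0,-2,0,0,-110,0,-2,0,0,-150,0,-2,0,0,-156,0,-2,0,0,-156,0,-2,0,0,-156,0,-2,0,0,-156,0,-2,0])

```text
t: 52.82
ee_pos: [637.3, -397.1, 200.9]
orientation: [2.225, 2.217, 0.032]
ft_force: [0.1, -0.4, 0.2]
width: 87.6
```

```bash
python3 view.py 25; python3 -c "
from h import *
a=np.load('c24.npy',allow_pickle=True)[0]; b=np.load('c25.npy',allow_pickle=True)[0]
crop(a,252,262,60,'w24c',6); crop(b,252,100,60,'w25c',6)"
```

```text
[ 637.30034024 -397.27532276  200.89486379]
```

View pics/w24.png

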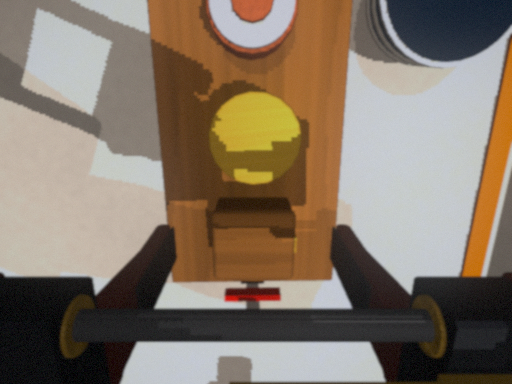

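View pics/w25.png

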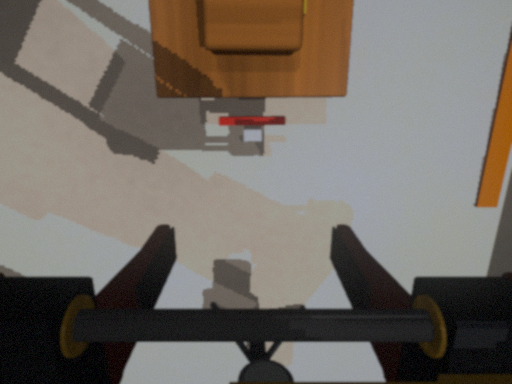

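View pics/w24c.png

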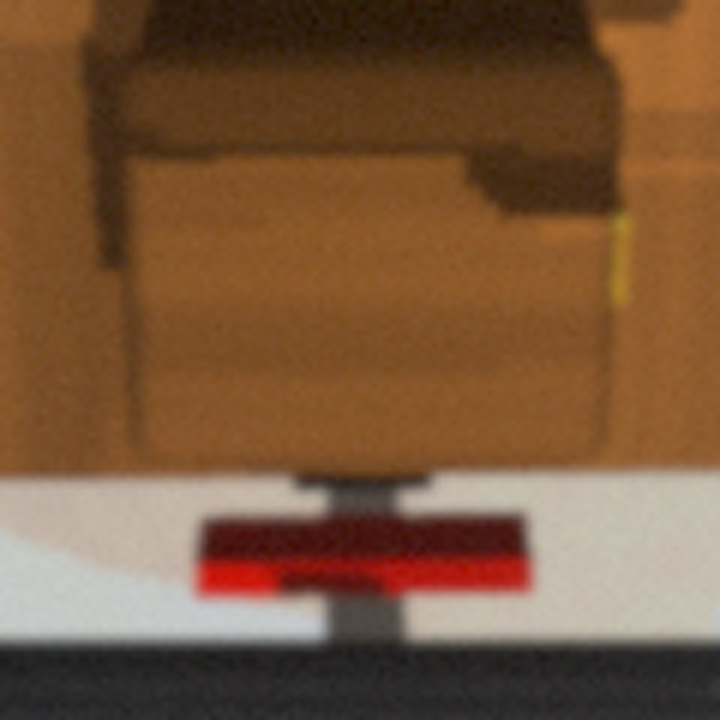

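View pics/w25c.png

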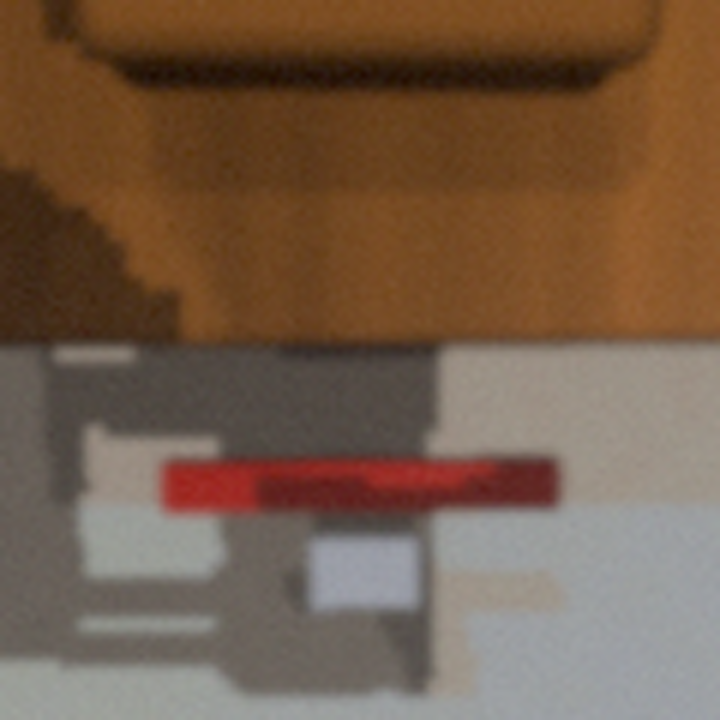

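```bash
python3 -c "
from two import *
a=np.load('c24.npy',allow_pickle=True)[0]; b=np.load('c25.npy',allow_pickle=True)[0]
A=lambda x,y:(192-.5+x/6,202-.5+y/6); B=lambda x,y:(192-.5+x/6,40-.5+y/6)
o=run(a,b,{'nL':(A(202,558),B(163,459)),'nR':(A(527,556),B(558,459)),'fL':(A(197,594),B(163,511)),'fR':(A(531,592),B(558,508)),'pL':(A(0,478),B(0,346)),})
def cr(c,u,v,s): 
    f=c['f'][v-s:v+s,u-s:u+s]; return cv2.resize(f[:,:,::-1],None,fx=12,fy=12,interpolation=cv2.INTER_CUBIC)
g=np.vstack([np.hstack([cr(a,176,276,16),cr(a,329,276,16)]),np.hstack([cr(b,160,96,16),cr(b,344,96,16)])])
cv2.imwrite('pics/corn2.png',cv2.resize(g,None,fx=.75,fy=.75))"
```

```text
nL [ 612.5 -332.7  120.4] [0.38 0.38]
nR [ 661.2 -332.9  120.6] [0.2 0.2]
fL [ 611.9 -339.1  120.1] [0.02 0.02]
fR [ 661.6 -338.9  120.9] [0.08 0.08]
pL [ 588.2 -318.8  119.9] [4.31 4.31]
```

View pics/corn2.png

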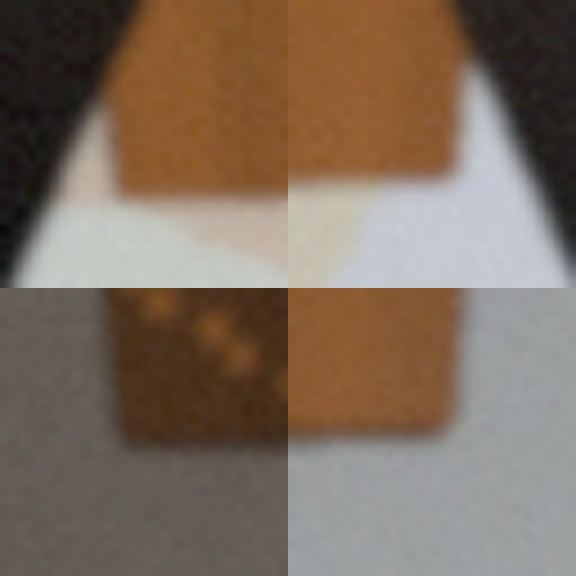

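```bash
python3 -c "
from two import *
a=np.load('c24.npy',allow_pickle=True)[0]; b=np.load('c25.npy',allow_pickle=True)[0]
h=.5
run(a,b,{'pL':((160-h+119/9,260-h+198/9),(144-h+120/9,80-h+155/9)),'pR':((313-h+169/9,260-h+178/9),(328-h+163/9,80-h+146/9))})
# widths
pa=[onz(a,160-h+119/9,260-h+198/9,z) for z in (116,120,124)]; pb=[onz(a,313-h+169/9,260-h+178/9,z) for z in (116,120,124)]
print([np.linalg.norm(x-y).round(2) for x,y in zip(pa,pb)])
pa=[onz(b,144-h+120/9,80-h+155/9,z) for z in (116,120,124)]; pb=[onz(b,328-h+163/9,80-h+146/9,z) for z in (116,120,124)]
print([np.linalg.norm(x-y).round(2) for x,y in zip(pa,pb)])
"
```

```text
pL [ 567.6 -318.7  120.6] [0.11 0.11]
pR [ 706.3 -318.5  120.5] [0.07 0.07]
[np.float64(141.31), np.float64(139.03), np.float64(136.74)]
[np.float64(141.38), np.float64(139.09), np.float64(136.81)]
```

```bash
python3 -c "
from h import *
inc((638,25,285),-19.6)"
```

```text
inc [ 4.234e+02  2.000e-01 -7.820e+01] turn 19.4 cur yaw -0.2 q6 -0.59
```

Call:
move_arm(increments=[0,20,0,-40,3,0,70,0,-78,6,0,130,0,-78,9,0,190,0,-78,12,0,250,0,-78,15,0,310,0,-78,19,0,370,0,-78,19,0,423,0,-78,19,0,423,0,-78,19,0,423,0,-78,19,0,423,0,-78,19])

```text
t: 54.25
ee_pos: [637.8, 23.3, 284.8]
orientation: [-2.56, -1.816, -0.032]
ft_force: [-0.5, -0.7, -0.5]
width: 87.6
```

```bash
python3 view.py 26; python3 -c "
from h import *
c=np.load('c26.npy',allow_pickle=True)[0]; crop(c,253,190,70,'w26c',6)
for p in [(637.8,31,206)]: print(proj(c,p))"
```

```text
[637.79681545  23.21007249 284.76999705]
[249.84398353 189.5514143 ]
```

View pics/w26.png

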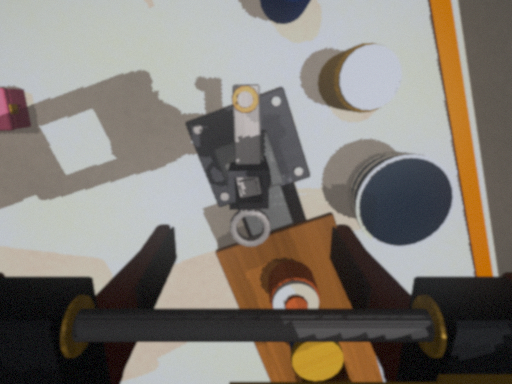

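View pics/w26c.png

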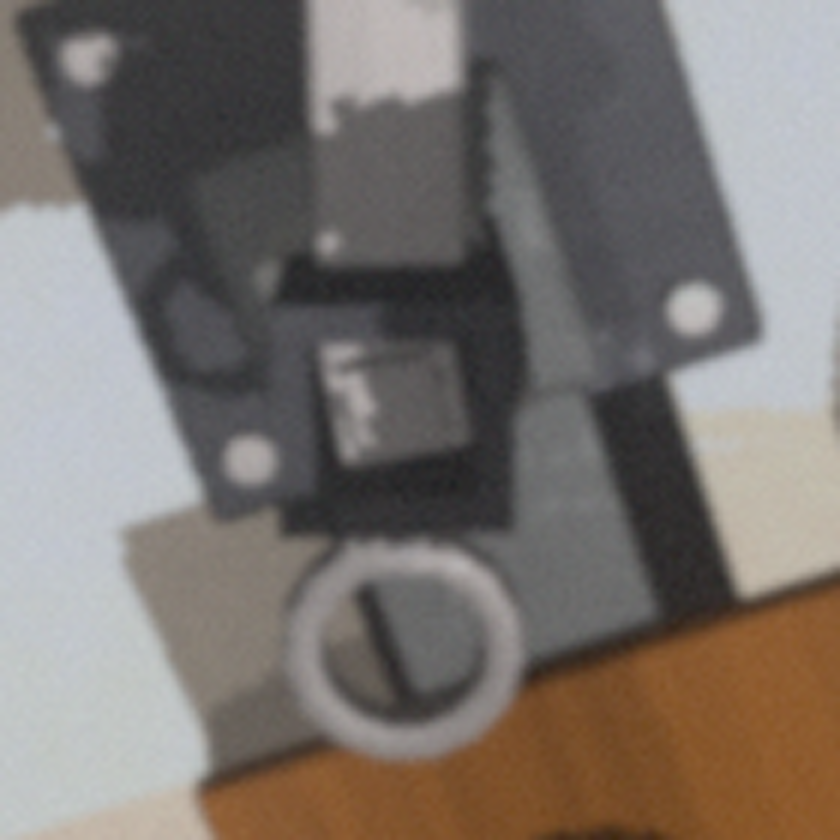

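```bash
python3 -c "
from h import *
c=np.load('c26.npy',allow_pickle=True)[0]
k=onz(c,245,98.5,234);e=onz(c,250.8,228,179);h=onz(c,248.8,190.8,206)
print(k,e,h,np.degrees(np.arctan2(*(k-e)[1::-1])),np.linalg.norm((k-e)[:2]))
inc((h[0],h[1],179),-19.6)
inc((637.8,31,179),-19.6)"
```

```text
[658.10725582  97.97905003 234.        ] [623.70758968 -11.5798155  179.        ] [636.67155121  30.29883351 206.        ] 72.56857665511376 114.83240851562286
inc [  4.4  -4.4 105.8] turn 0.3 cur yaw -19.3 q6 0.34
inc [  5.5  -3.6 105.9] turn 0.3 cur yaw -19.3 q6 0.34
```

Call:
move_arm(increments=[0,2,-2,40,-1,0,5,-4,80,-2,0,5,-4,100,-2,0,5,-4,105,-2,0,5,-4,105,-2,255,5,-4,105,-2,255,5,-4,105,-2,255,5,-4,105,-2,255,5,-4,105,-2,255,5,-4,105,-2,255,5,-4,105,-2,255,5,-4,105,-2])

```text
t: 55.8
ee_pos: [637.3, 30.7, 179.8]
orientation: [-2.529, -1.86, -0.032]
ft_force: [-0.3, -0.7, 1.4]
width: 31.6
```

```bash
python3 -c "
from h import *
inc((637.3,30.7,215),None);inc((637.3,30.7,270),None)"
```

```text
inc [  0.6   0.3 -35.2] turn 0 cur yaw -17.3 q6 0.32
inc [  1.6   0.9 -90.2] turn 0 cur yaw -17.3 q6 0.32
```

Call:
move_arm(increments=[255,0,0,-6,0,255,0.3,0,-14,0,255,0.5,0.3,-24,0,255,0.6,0.3,-35,0,255,1,0.5,-50,0,255,1.6,0.9,-70,0,255,1.6,0.9,-90,0,255,1.6,0.9,-90,0])

```text
t: 56.8
ee_pos: [638.4, 30.8, 272.4]
orientation: [2.53, 1.861, 0.037]
ft_force: [0.7, -0.1, -2.7]
width: 32.1
```

```bash
python3 -c "
from h import *
s=snap('scene','s27'); t=snap('top','t27'); c=snap('wrist','w27')
crop(t,135,190,30,'t27c',13);crop(s,350,285,40,'s27c',9)"
```

```text
(no output)
```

View pics/s27.png

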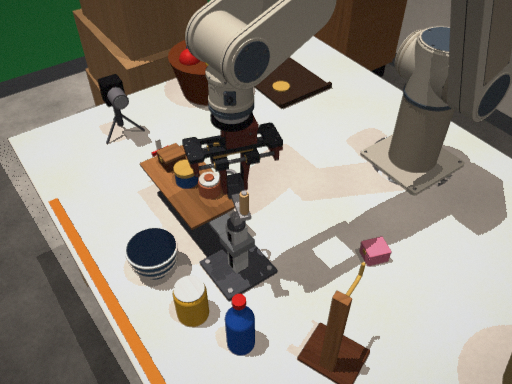

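View pics/t27c.png

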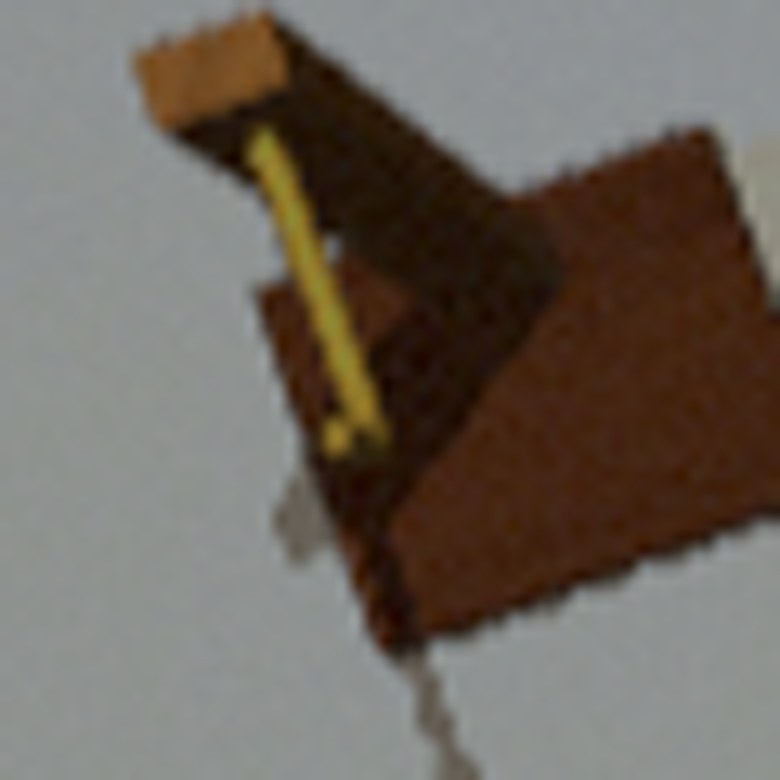

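View pics/s27c.png

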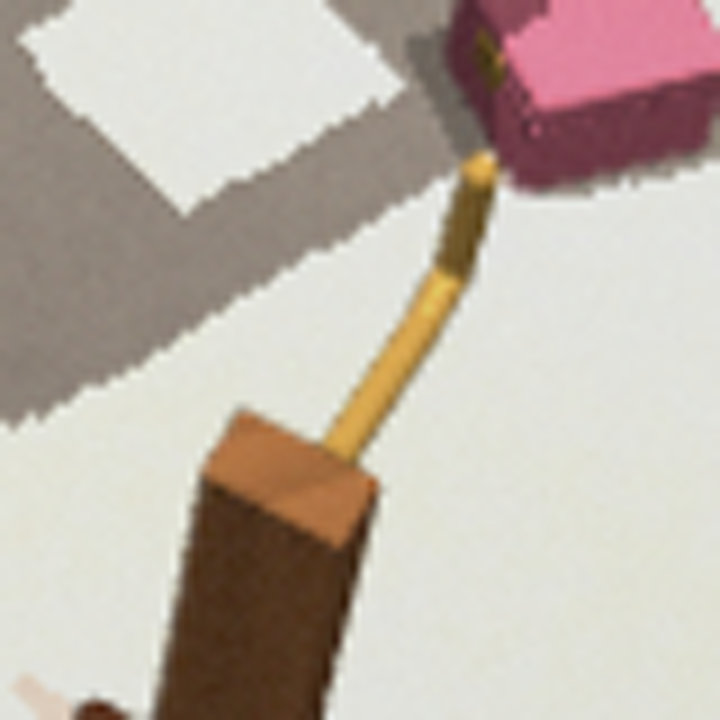

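View pics/w27.png

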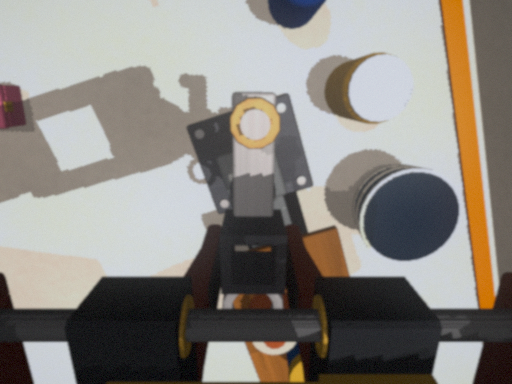

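```bash
python3 -c "
from h import *
t=snap('top'); s=snap('scene')
T=lambda x,y:(104.5+x/13,159.5+y/13); S=lambda x,y:(309.5+x/9,244.5+y/9)
for n,a,b in [('tip',(337,440),(481,163)),('seat',(372,432),(453,278)),('root',(260,135),(340,450))]:
    print(n,tri(ray(t,*T(*a)),ray(s,*S(*b))))
for n,q in [('posttop',[(140,60),(265,15),(290,75),(165,130)])]: print([onz(t,*T(*p),259).round(0) for p in q])
print([onz(s,*S(*p),259).round(0) for p in [(238,408),(378,485),(335,550),(203,480)]])
"
```

```text
tip (array([551.48501372, 311.98984492, 264.46627545]), [np.float64(0.13481953591387788), np.float64(0.13481953591402715)])
seat (array([556.75318397, 314.435474  , 233.1112158 ]), [np.float64(1.168473870350231), np.float64(1.168473870350265)])
root (array([614.43802829, 336.97608074, 251.55576301]), [np.float64(3.4295807499037396), np.float64(3.429580749903765)])
[array([631., 357., 259.]), array([640., 332., 259.]), array([628., 327., 259.]), array([616., 352., 259.])]
[array([625., 324., 259.]), array([615., 352., 259.]), array([631., 358., 259.]), array([641., 332., 259.])]
```

```bash
python3 -c "
from h import *
inc((576,254,305),113);inc((600,150,305),None)"
```

```text
inc [ 195.7 -124.1  -33.9] turn 49.7 cur yaw -17.3 q6 0.32
inc [103.5 -70.2 -35. ] turn 0 cur yaw -17.3 q6 0.32
```

Call:
move_arm(increments=[255,0,0,-34,-8,255,20,-12,-34,-18,255,40,-25,-34,-28,255,60,-38,-34,-38,255,80,-50,-34,-48,255,100,-63,-34,-58,255,120,-76,-34,-68,255,140,-88,-34,-78,255,160,-100,-34,-88,255,180,-113,-34,-98,255,196,-124,-34,-108,255,196,-124,-34,-118])

```text
t: 58.55
ee_pos: [575.4, 255.6, 304.2]
orientation: [-0.302, 3.114, 0.019]
ft_force: [-0.4, -0.4, -2.2]
width: 32.3
```

```bash
python3 -c "
from h import *
inc((576,254,305),113)"
```

```text
inc [-0.3 -1.6 -0.8] turn -11.9 cur yaw 101.1 q6 -1.37
```

Call:
move_arm(increments=[255,0,-2,0,-8,255,0,-2,0,-12,255,0,-2,0,-12,255,0,-2,0,-12])

```text
t: 59.05
ee_pos: [575.7, 253.5, 303.7]
orientation: [-0.624, 3.065, 0.017]
ft_force: [0.1, -0.6, -2.1]
width: 32.1
```

```bash
python3 view.py 28; python3 -c "
from h import *
c=np.load('c28.npy',allow_pickle=True)[0]; print(proj(c,(551.5,312,263)))
inc((576,254,305),113)"
```

```text
[575.74378862 253.54335928 303.82994901]
[343.96008473 216.56385197]
inc [-0.4  0.3 -1.2] turn 0.0 cur yaw 113.0 q6 -1.58
```

View pics/w28.png

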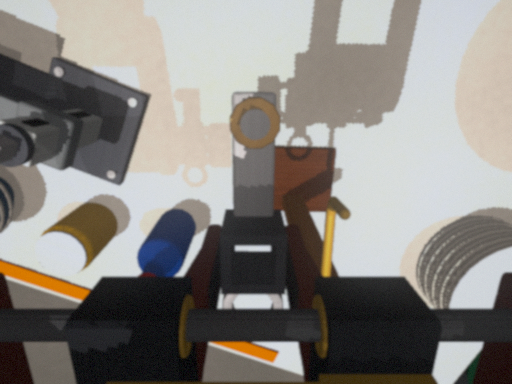

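```bash
python3 -c "
from h import *
c=np.load('c28.npy',allow_pickle=True)[0]; crop(c,335,225,50,'w28c',8)
t=onz(c,346,214,262); s=onz(c,332,209,229); r=onz(c,325,275,231.5)
print(t,s,r,np.degrees(np.arctan2(*(r-s)[1::-1])),np.linalg.norm((t-s)[:2]))"
```

```text
[549.52602895 312.85296481 262.        ] [558.70586187 315.84406989 229.        ] [614.05274581 337.30967929 231.5       ] 21.19817143832582 9.654845514032255
```

View pics/w28c.png

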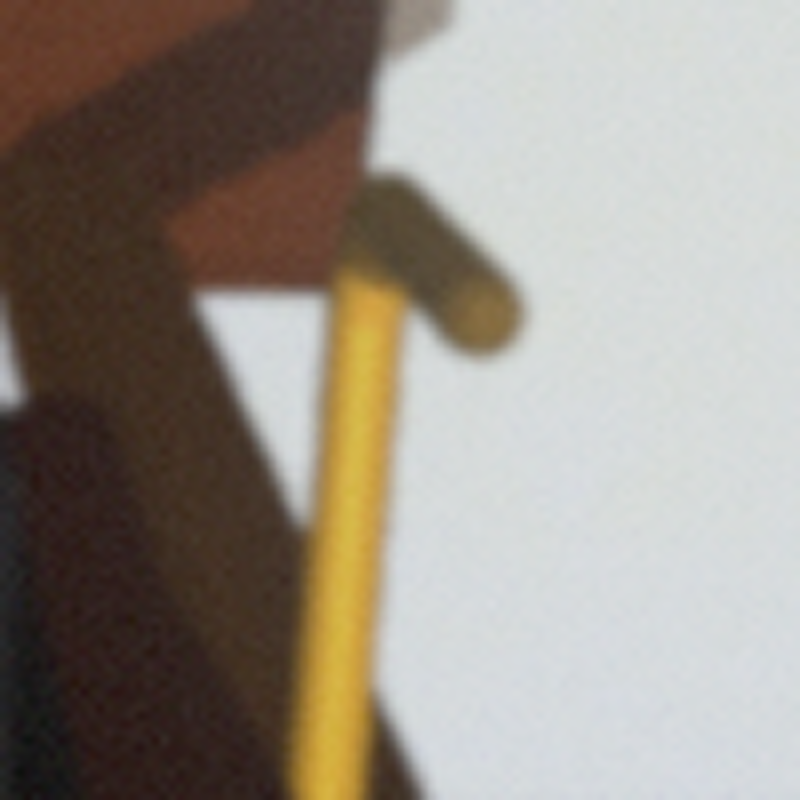

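```bash
python3 -c "
from h import *
c=np.load('c28.npy',allow_pickle=True)[0]; o=ctrl.get_obs(); M=R.from_rotvec(o['orientation']).as_matrix(); p=o['ee_pos']
k=M.T@(onz(c,255,122,p[2]+54.5)-p); print(k)
e=M.T@(onz(c,253,306,p[2])-p); print(e)
xe=k[0]-115; E=np.array([553.5,314,294.5]); x=M[:,0]; T=E-xe*x; print(xe,x,T)
inc((T[0],T[1],304),None); inc((T[0],T[1],248),None)"
```

```text
[ 73.58677225   0.92008458 -55.65217044]
[-41.48124978   0.32132763   0.65134345]
-41.4132277531894 [-0.92020046 -0.39113491 -0.01563931] [515.39152859 297.80184093 293.85232554]
inc [38.2 64.3 -0.3] turn 0 cur yaw 113.0 q6 -1.58
inc [39.1 63.9 55.7] turn 0 cur yaw 113.0 q6 -1.58
```

Call:
move_arm(increments=[255,20,32,0,0,255,38,64,0,0,255,38,64,0,0,255,38,64,0,0,255,38,64,0,0])

```text
t: 59.72
ee_pos: [516.5, 297.1, 303.7]
orientation: [-0.623, 3.065, 0.017]
ft_force: [-0.6, -0.3, -2.3]
width: 32.0
```

```bash
python3 view.py 29; python3 -c "
from h import *
s=snap('scene'); t=snap('top','t29'); crop(s,345,265,42,'s29c',9); crop(t,140,195,35,'t29c',11)
inc((515.4,297.8,250),113)"
```

```text
[516.43359926 297.07136323 303.6900543 ]
inc [ 1.3  0.6 53.6] turn -0.0 cur yaw 113.0 q6 -1.48
```

View pics/w29.png

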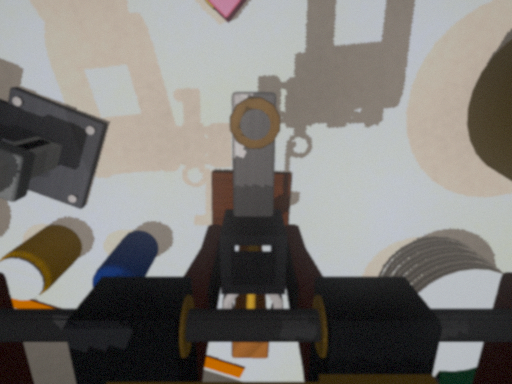

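View pics/s29c.png

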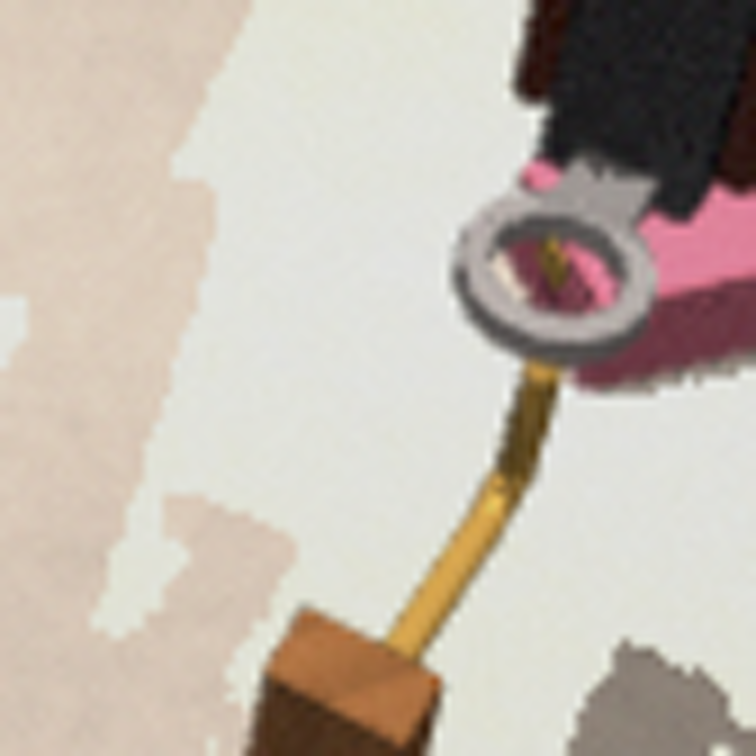

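View pics/t29c.png

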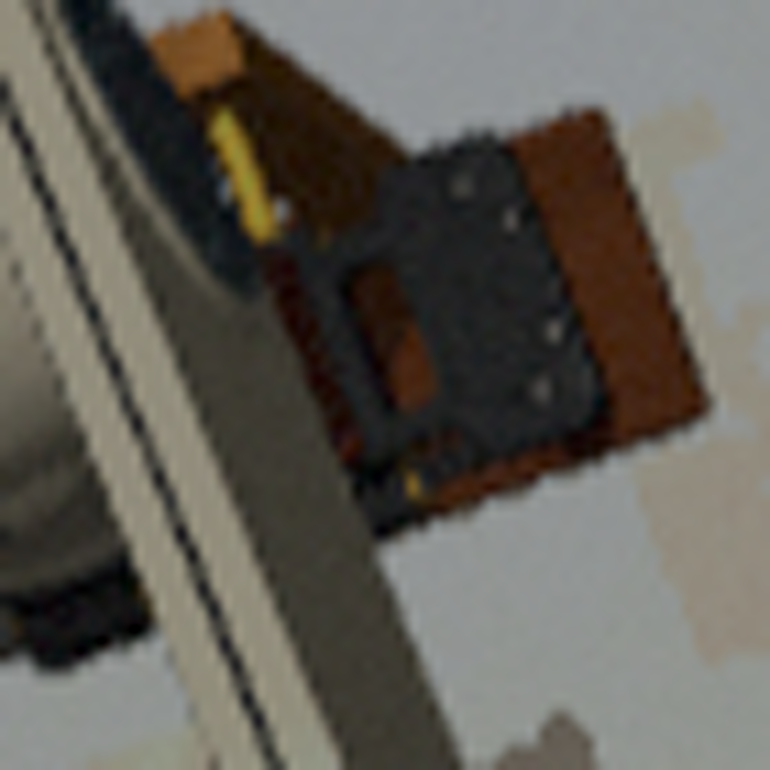

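```bash
python3 -c "
from h import *
s=snap('scene')
print(onz(s,302.5+556/9,222.5+263/9,303.5), onz(s,302.5+556/9,222.5+270/9,299))"
```

```text
[558.86203881 314.13128412 303.5       ] [557.01869086 313.221218   299.        ]
```

Call:
move_arm(increments=[255,3,0.5,10,0,255,3,0.5,25,0,255,3,0.5,40,0,255,3,0.5,45,0,255,3,0.5,45,0])

```text
t: 60.55
ee_pos: [513.5, 297.0, 257.9]
orientation: [-0.623, 3.066, 0.016]
ft_force: [-0.5, -0.4, -2.3]
width: 31.7
```

```bash
python3 -c "
from h import *
s=snap('scene'); crop(s,345,265,42,'s30c',9)"
```

```text
(no output)
```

View pics/s30c.png

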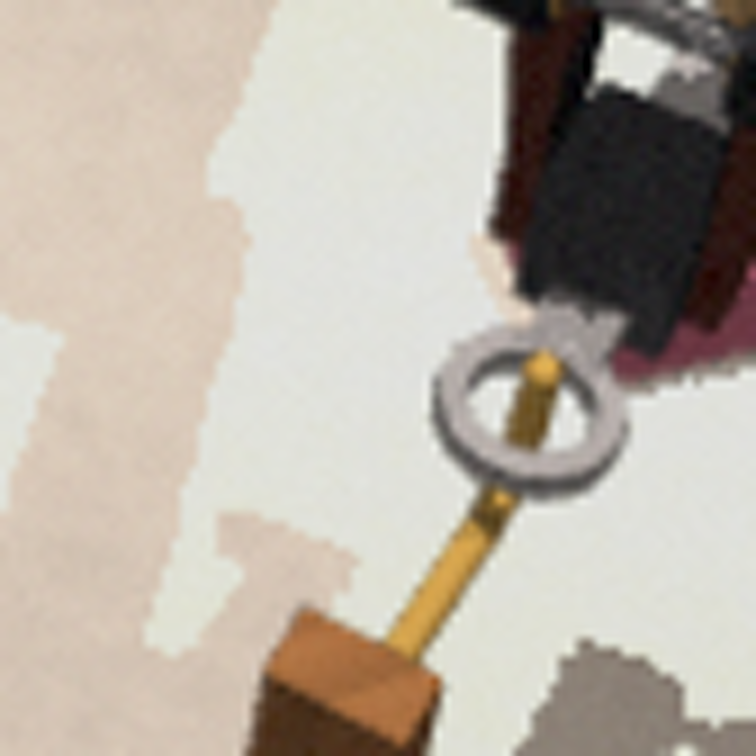

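Call:
move_arm(increments=[255,-1,0,5,0,255,-2,0,10,0,255,-2,0,12,0,255,-2,0,12,0])

```text
t: 61.1
ee_pos: [515.7, 298.0, 246.3]
orientation: [-0.623, 3.066, 0.016]
ft_force: [1.0, -0.6, -2.6]
width: 31.6
```

```bash
python3 -c "
from h import *
s=snap('scene'); crop(s,345,265,42,'s31c',9)"
```

```text
(no output)
```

View pics/s31c.png

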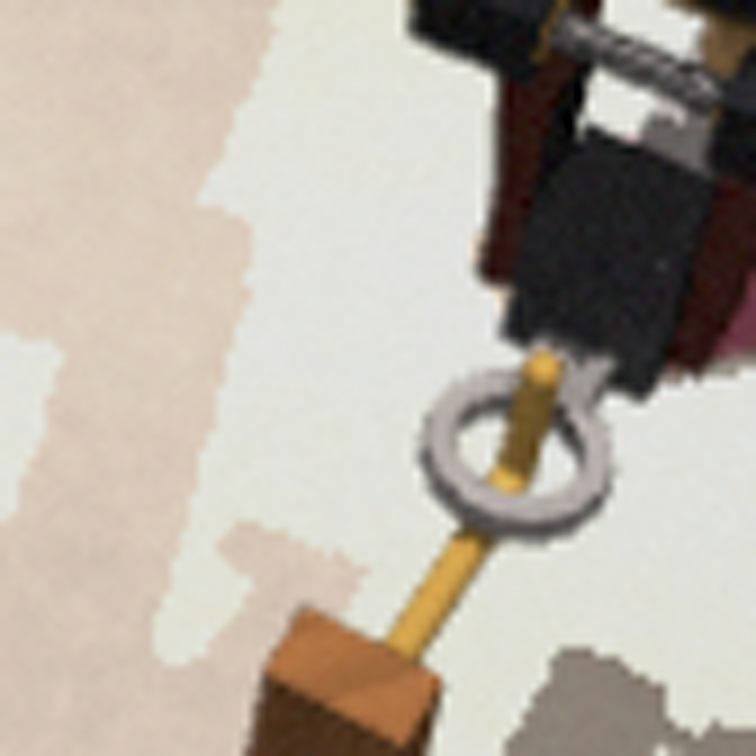

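Call:
move_arm(increments=[255,-1,0,2,0,255,-2,0,4,0,255,-2,0,4,0])

```text
t: 61.52
ee_pos: [517.7, 298.9, 242.3]
orientation: [-0.623, 3.066, 0.017]
ft_force: [-0.2, -0.0, -3.4]
width: 31.9
```

Call:
move_arm(increments=[100,0,0,0,0,0,0,0,0,0,0,0,0,0,0,0,0,0,0,0,0,0,0,0,0,0,0,0,0,0])

```text
t: 62.28
ee_pos: [517.7, 298.9, 242.3]
orientation: [-0.623, 3.066, 0.016]
ft_force: [0.1, 0.1, 0.1]
width: 86.8
```

```bash
python3 -c "
from h import *
s=snap('scene'); crop(s,345,265,42,'s32c',9)"
```

```text
(no output)
```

View pics/s32c.png

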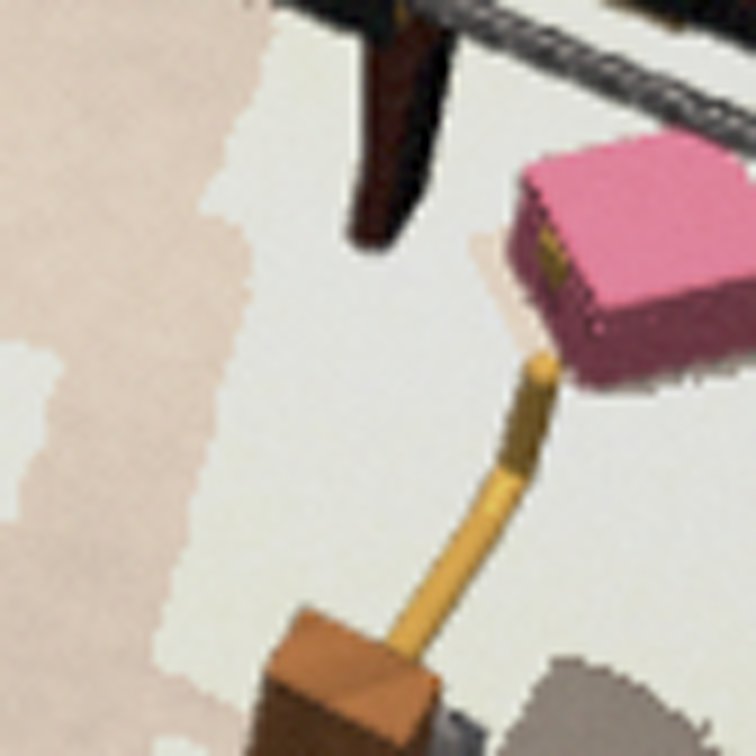

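```bash
python3 -c "
from h import *
s=snap('scene','s33'); t=snap('top','t33'); crop(s,350,310,60,'s33c',6); crop(t,145,200,40,'t33c',9)"
```

```text
(no output)
```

View pics/s33c.png

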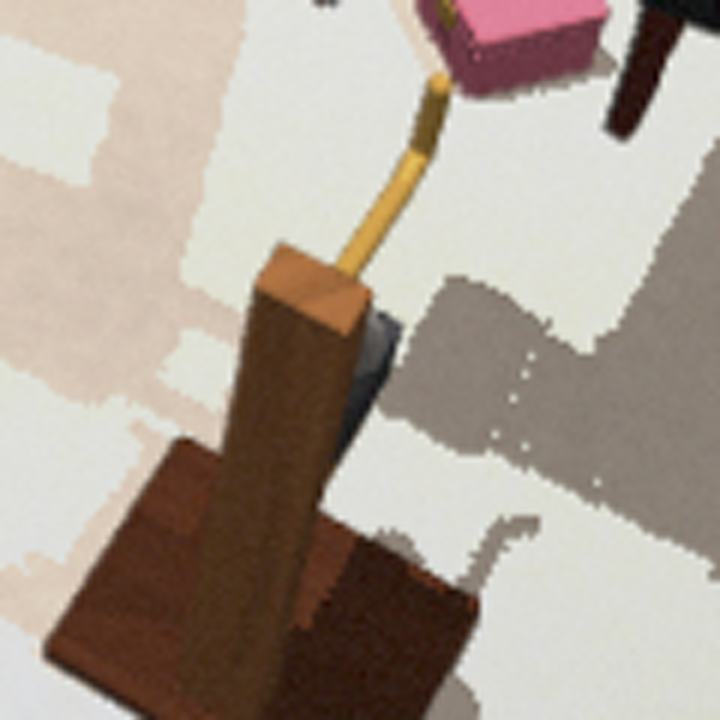

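View pics/t33c.png

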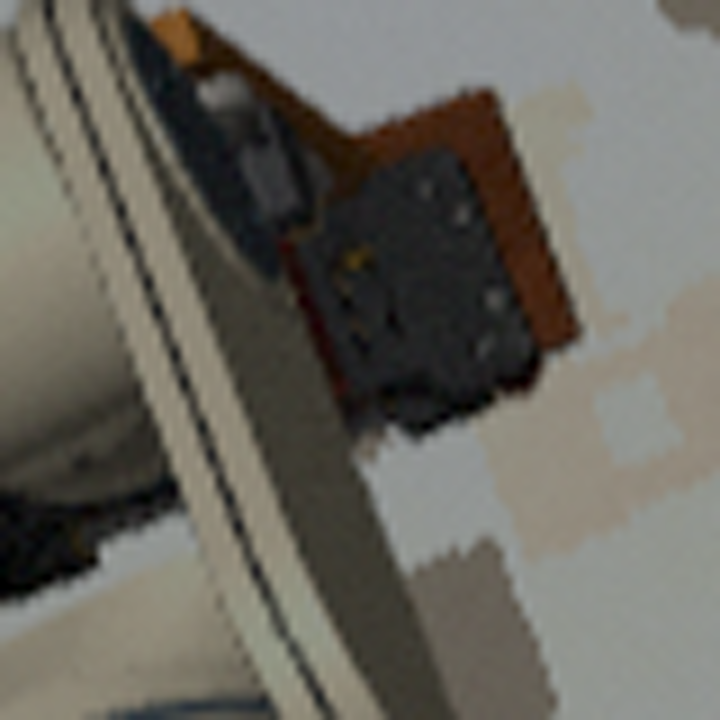

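Call:
move_arm(increments=[0,0,0,-30,0,0,0,0,-70,0,0,40,0,-90,0,0,90,0,-90,0,0,130,0,-90,0,0,130,0,-90,0,0,130,0,-90,0])

```text
t: 63.3
ee_pos: [397.8, 247.4, 330.9]
orientation: [-0.623, 3.064, 0.017]
ft_force: [0.3, 0.6, 0.3]
width: 87.5
```

```bash
python3 -c "
from h import *
s=snap('scene','s34'); t=snap('top','t34'); w=snap('wrist','w34'); crop(s,350,310,60,'s34c',6); crop(t,145,200,40,'t34c',9)"
```

```text
(no output)
```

View pics/s34c.png

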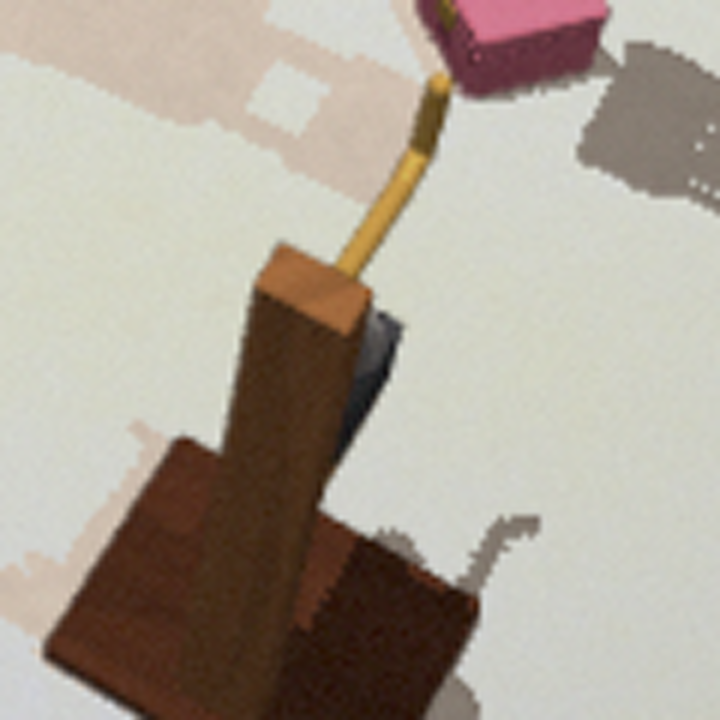

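View pics/t34c.png

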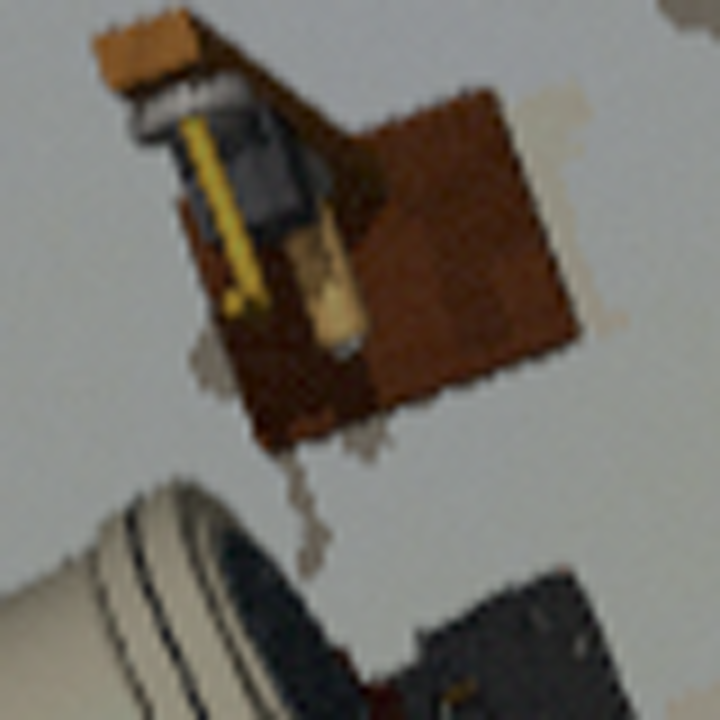

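View pics/w34.png

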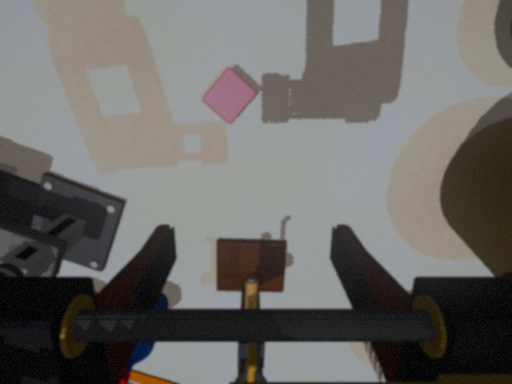

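View pics/s34.png

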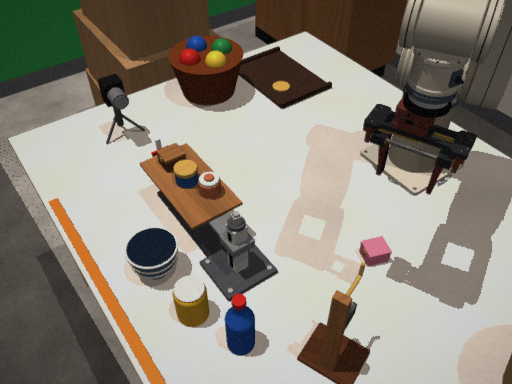

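View pics/t34.png

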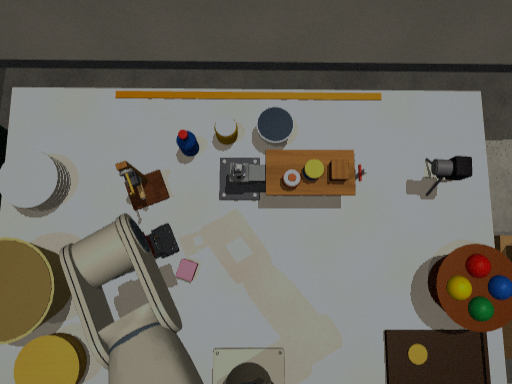

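```bash
python3 -c "
from h import *
s=snap('scene'); crop(s,180,170,50,'s35c',8)
S=lambda x,y:(x,y)
"
```

```text
(no output)
```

View pics/s35c.png

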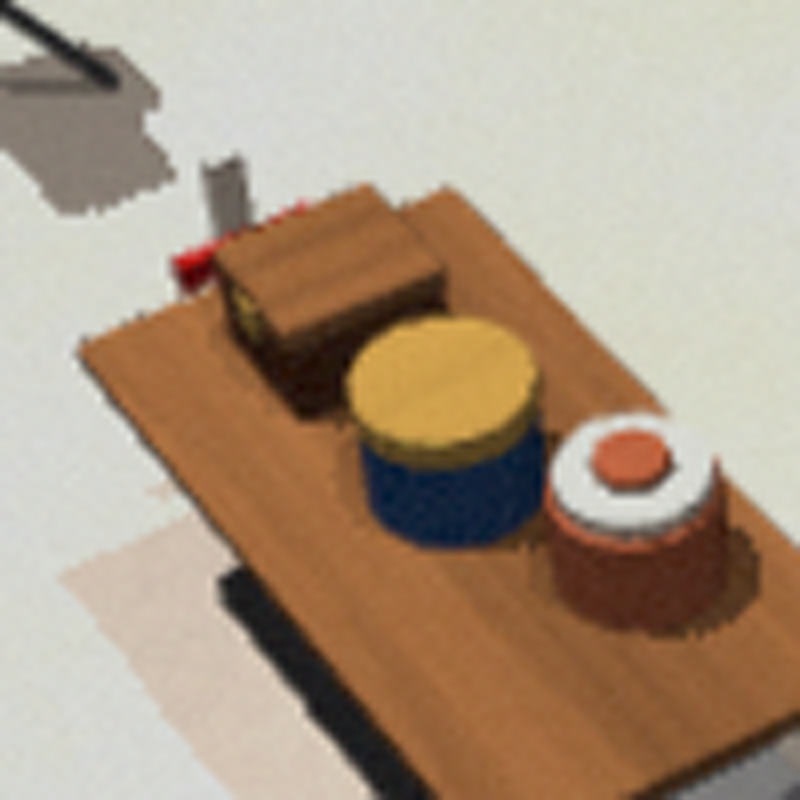

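```bash
python3 -c "
from workcell import ctrl
print(ctrl.get_obs()['t']); print(ctrl.close_job())"
```

```text
63.5
the job is handed in; nothing more can be done
None
```

The job is handed in at 63.5 s of the 210 s allowed. The tin, trinket box and pot stand upright on the platform (the candle holder was not there). The platform was wound up with the crank, about 6 turns, and the crank now hangs by its eye on the brass hook.

**Height:** my last two-view wrist measurement, taken before the crank came off, put the platform top at 120.5 mm and the flag's top edge also at 120.5 mm. The absolute figures disagree by a few mm: the scene and top cameras gave about 117–118 for the platform and about 117–121 for the flag. I relied on the difference within one wrist view pair. After the crank was off, the platform's far corners sat within about 0.7 px of where they were before.

**Crank:** when let go, it slid along the hook wire to the post and hangs there with the eye around the wire. It looked still in the two pictures I took about a second apart.

**Other checks:** in the last pictures all three goods were upright on the platform, and the spray, bowls, can and pink box appeared undisturbed. The gripper was open and touching nothing. I saw no piece get knocked aside during the run.

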